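Scan the order ticket, then pack the cake decorations

TASK

Book and pack this cake order: take the barcode scanner off its charging pad, aim it squarely at the middle of the red-bordered ticket on the sloping stand with its window about 9 cm away, hold it still there for two seconds, and stand it back in the middle of its pad. Only then set the gold spire that stands by itself on the table down in the yellow crate, and the white turret from the table in the blue crate, beside the one already there, both standing upright on the crate floor. Put everything down gently and leave the other things on the table where they are.

Things in the scene. Friction and masses are not known exactly. Their poses are not given: they have to be found in the camera images.
- scanner: barcode scanner standing face down on its pad: black head 56 x 56 mm, 30 mm tall, reading window in its flat underside; black neck 36 mm square up to 40 mm; straight blue handle 28 x 28 mm from 40 to 124 mm, sides along x and y. About 0.22 kg, centre of mass about 50 mm up. Origin: centre of the window (underside); z runs up the handle; the beam leaves the window along -z.
- scanner_focus (a point): point on the scanner's beam 90 mm straight out of the window (along the scanner's -z), where it reads best; it moves with the scanner
- pad: round black charging pad, 110 mm across, 12 mm thick, fixed to the table; origin at the centre of its underside, top at z = 12 mm
- ticket: red-bordered barcode ticket, 78 x 98 mm white paper with black bars, on a fixed white sloping stand 120 mm wide; origin at the centre of its face, 69 mm above the table; z: outward normal, 35 degrees from vertical, leaning to the robot's side; x runs up the slope, y across. The stand's top edge is 102 mm above the table.
- cone: gold cake spire to be packed: cone 64 mm across at the foot, narrowing to 24 mm at 78 mm up; from there a plain round wooden dowel 20 mm across rises to 125 mm, the place to grip it. Mass about 0.12 kg. Origin: centre of the underside, z up.
- turret: white round icing turret to be packed: cylinder 54 mm across with battlements, 113 mm tall (the solid part 104 mm). Mass about 0.15 kg. Origin: centre of the underside, z up.
- crate_cones: yellow open crate for gold spires, fixed: 220 mm (x) by 160 mm (y), 55 mm tall, walls and floor 5 mm; origin at the centre of its underside. A like spire is already fixed in it at x = +60 mm, y = 0; the rest is empty (middle of the free space: x = -45 mm, y = 0).
- crate_turrets: blue open crate for white turrets, fixed: the same size and axes as the yellow one; a white turret is already fixed in it at x = +60 mm, y = 0; the middle of the free space is x = -45 mm, y = 0.
- dropper: amber glass dropper bottle with black cap, 36 mm across, 85 mm tall; a bystander, origin at the centre of its underside
- colour_jar: small white jar with red cap, 48 mm across, 60 mm tall; a bystander, origin at the centre of its underside
- pastry_brush: pastry brush with a wooden handle, 160 mm long, lying flat; a bystander, origin at its middle on the table
- cutter: green cutter ring, 80 mm across, 30 mm tall; a bystander, origin at the centre of its underside
- cake_dummy: plain white cake drum, 100 mm across, 70 mm tall; a bystander, origin at the centre of its underside
- luster_tub: white tub with a paper label, 64 mm across, 80 mm tall; a bystander, origin at the centre of its underside
Not all that is in view belongs to the job. Of the things that look like the pad, the largest one is meant.

How it is judged:
By the outcome, as a careful person would: the job done as asked, in the order asked, and still so for the second after the job is handed in, with the robot touching nothing.
It also fails if it takes over 72 s, if anything falls off the work surface, if the arm or the gripper's body presses on something with over 40 N, if the wrist force passes 120 N, or if a joint passes its speed limit or range.

ROBOT

A 7-joint arm with a two-finger parallel gripper is mounted at the origin on the work surface. World frame = base frame: x ahead of the robot, y to its left, z up, the work surface at z = 0. Lengths are in m, angles in rad, forces in N, time in s.
With the tool pointing down it reaches from about 0.425 to 0.875 m from the base axis. Payload 4.7 kg.
Tool frame: the origin (TCP) lies on the centre line of the jaws, within the pads' length; the fingertips stand 14 mm ahead of it and the grasp point (between the pads) lies 5 mm behind it; z points along the fingers, y is the line along which they close (so a half turn about z gives the same grasp; the last joint's range is limited). The gripper opens to 87 mm and grips with 3 to 60 N. Pads are 19 mm wide; open, the fingers measure 117 mm over their backs; the gripper's body (75 mm by 190 mm) begins 51 mm behind the grasp point.
Start: joints at [-1.126, 0.321, -0.07, 1.45, 0.023, 1.371, -0.057], TCP at [0.271, 0.591, 0.237] pointing down, gripper open.
Joint ranges: [-2.86, 2.86], [-0.3, 2.09], [-1.38, 1.24], [0.06, 2.45], [-1.56, 4.7], [0.09, 2.05], [-2.69, 2.69]. Speed limits (rad/s): [2.57, 2.57, 3.14, 3.14, 3.14, 3.14, 3.14].

INTERFACE

Orientations are given as a rotation vector (axis times angle).
In Python, from bench import ctrl gives the robot as it stands.
- The arm moves only by the tool send_rows, never from a script. Its argument "steps" is a list of rows, each an object of numbers: "tx", "ty", "tz": the shift along the tool's x, y, z in units of 60 mm (1.0 is 60 mm); "turn": the turn about the tool's z in units of 8 degrees (1.0 is 8 degrees); "grip": the opening, from 0 (shut) to 1 (fully open). A call has 1 to 12 rows; each row shifts and turns the commanded pose from where the row before left it, along the tool's axes as they then stand; what a row does not reach is not made up. A row lasts 1/8 s, in which the tool goes at most 62.5 mm and 10.7 degrees, less where a joint would pass 70% of its speed; a pose out of reach is approached as far as the arm can. A call is refused whole if a number of a shift passes 1 or a number of a turn 1, either way. A call with a gripper value outside its range is refused whole. The fingers move at their own pace and stop on an object; "newtons" is the grip in N (left out, the last holds). Time passes only in rows, so rows that do not move let the fingers close. It gives the time, the measured TCP pose, the force, the opening and the grip force at its end, in the units of the state.
- ctrl.get_state(): the state, without advancing time (a new reading comes with each control period).
- ctrl.get_image(name): name is "scene" or "top" or "wrist"; returns a dict with "pixels" (480x640x3 uint8, red, green, blue), "K" (3x3 intrinsics, pixels), "dist" ([k1, k2, p1, p2, k3] as OpenCV has them; the pictures are not rectified), "cam_to_world" (4x4, takes a point from camera to world coordinates); the wrist camera has in their place "T_tool_cam" (4x4, takes a point from camera to tool coordinates, whose origin is the TCP and whose axes are the flange's). Camera axes: x right, y down, z forward; pixel columns grow to the right and rows downward; lengths in m; the calibration is good to about 2 mm. A picture is of the moment at which its call begins: read the wrist's pose just before it. There is no depth.
- ctrl.close_job(): hands the job in; it is judged then, once.
The state is a dict: "time": time; "joint_positions": joint angles; "qd": joint speeds; "joint_torque": joint torques, N m; "position": TCP position; "tool_rot": TCP orientation; "ft_force": force on the tool from outside, world axes, zero at the start; "torque": the same for the moment, N m; "grip_width": opening from 0.0 (shut) to 1.0 (fully open); "grip_force": force on a finger pad.
Only numpy, scipy, OpenCV 4.12 (cv2) and the standard library are available. Lean on these libraries where they do the work, as an engineer would, in place of code of your own. Each camera call takes 0.05 s, during which the arm holds its last target. There are 200 camera calls.

## Working session

There is one attempt and no reset: what is moved stays moved. The work goes in short steps, Python scripts to look and compute and a tool call to move; the robot and the scene stay as the last step left them, time stands still between calls to the robot, and variables do not carry over. Pictures are saved under pics/ and viewed, at most 10 in all, crops included, and the job is handed in when it is done.

Besides the shell and the picture viewer there is one more tool, called by a JSON object that holds its "method" and its "body", one argument or row to a line. send_rows: Moves the arm, as the interface text tells. Its arguments: {"type":"object","properties":{"steps":{"type":"array"},"newtons":{"type":"number"}},"required":["steps"]}

```bash
ls; mkdir -p pics; python3 - <<'E'
from bench import ctrl
import cv2,numpy as np,pickle
s=ctrl.get_state();print(s)
d={}
for n in("scene","top","wrist"):
    d[n]=ctrl.get_image(n);cv2.imwrite(f"pics/{n}0.png",d[n]["pixels"][:,:,::-1])
    print(n,d[n]["K"],d[n]["dist"],d[n].get("cam_to_world",d[n].get("T_tool_cam")))
pickle.dump((s,d),open("d0.pkl","wb"))
E
```

```text
pics
{'time': 0.0, 'joint_positions': array([-1.12587954,  0.32181891, -0.07011046,  1.45167873,  0.02260695,
        1.37080222, -0.0568905 ]), 'qd': array([ 3.96020061e-04,  3.27716784e-04, -1.04741944e-03,  1.12585345e-04,
       -8.99249915e-05, -1.52346826e-03, -1.50835074e-04]), 'joint_torque': array([-1.44657802e-04, -4.91281199e+01, -4.04041372e-01, -3.12529457e+01,
       -6.39271550e-02,  4.36902686e-02,  1.96388032e-04]), 'position': array([0.27125855, 0.59010823, 0.23546248]), 'tool_rot': array([-6.71335444e-01, -3.06870162e+00,  2.97438820e-03]), 'ft_force': array([ 0.09527744, -0.14281729, -0.16851619]), 'torque': array([-0.04469793, -0.04333544, -0.02217786]), 'grip_force': 0.0, 'grip_width': 0.9983217155174117}
scene [[540.77403526   0.         318.00608833]
 [  0.         540.77403526 241.50244323]
 [  0.           0.           1.        ]] [0.01448502 0.         0.         0.         0.        ] [[ 7.41032506e-01  3.73765915e-01 -5.57826018e-01  1.17141204e+00]
 [ 6.71468348e-01 -4.11199510e-01  6.16478078e-01 -7.04315500e-01]
 [ 1.04070747e-03 -8.31392810e-01 -5.55
[... 252 characters left out ...]
 0.          0.          0.        ] [[-0.02695858 -0.99207243  0.12274172  0.39830481]
 [-0.99929139  0.02351894 -0.02938681  0.01306707]
 [ 0.02626709 -0.12344697 -0.99200347  1.00558609]
 [ 0.          0.          0.          1.        ]]
wrist [[362.98600606   0.         325.42391397]
 [  0.         362.98600606 235.42227485]
 [  0.           0.           1.        ]] [0.00493214 0.         0.         0.         0.        ] [[ 1.05725122e-03 -9.55934698e-01 -2.93577479e-01  8.10409272e-02]
 [ 9.99999427e-01  9.61634062e-04  4.70033506e-04  1.29823609e-03]
 [-1.67007233e-04 -2.93577808e-01  9.55935167e-01 -1.48061130e-01]
 [ 0.00000000e+00  0.00000000e+00  0.00000000e+00  1.00000000e+00]]
```

View pics/top0.png

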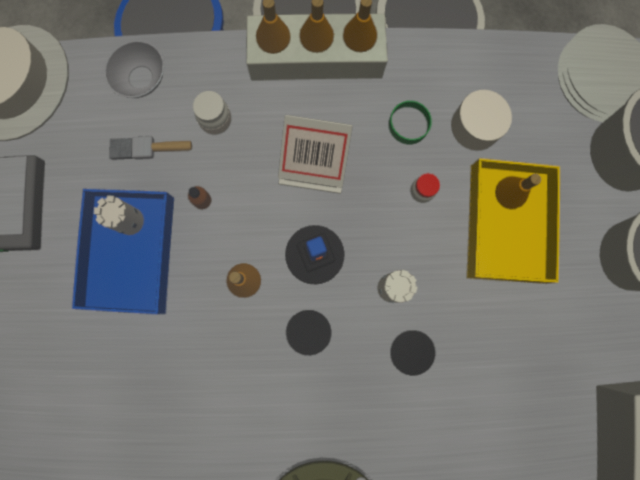

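View pics/scene0.png

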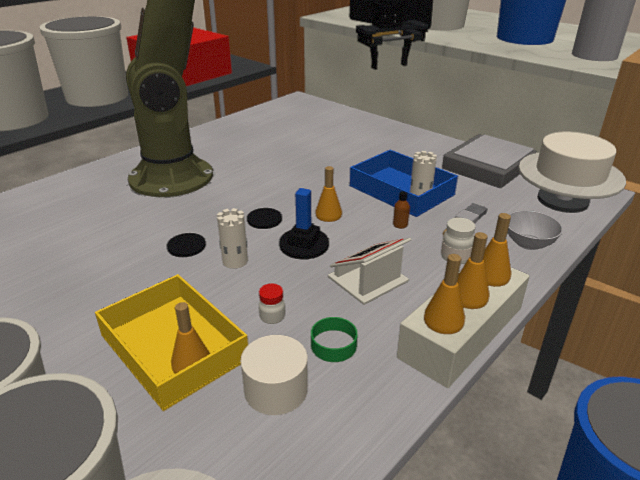

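The top view shows the scanner on its pad at (316,250), the ticket at (315,152), the spire at (243,280), the turret at (400,287), the blue crate at (123,250) and the yellow crate at (517,220). The scene view shows the same things, with nothing hiding them.

```bash
cat > h.py <<'E'
import cv2,numpy as np
from scipy.spatial.transform import Rotation as Rn
def pose(s):
    T=np.eye(4);T[:3,:3]=Rn.from_rotvec(s["tool_rot"]).as_matrix();T[:3,3]=s["position"];return T
def ray(im,px,T=None):
    C=im["cam_to_world"] if T is None else T@im["T_tool_cam"]
    n=cv2.undistortPoints(np.array(px,float).reshape(-1,1,2),im["K"],im["dist"]).reshape(-1,2)
    d=np.c_[n,np.ones(len(n))]@C[:3,:3].T
    return C[:3,3],d/np.linalg.norm(d,axis=1)[:,None]
def plane(im,px,z,T=None):
    o,d=ray(im,px,T);return o+d*((z-o[2])/d[:,2])[:,None]
def tri(im1,p1,im2,p2,T1=None,T2=None):
    (a,d),(b,e)=ray(im1,p1,T1),ray(im2,p2,T2);out=[]
    for u,v in zip(d,e):
        t=np.linalg.lstsq(np.c_[u,-v],b-a,rcond=None)[0]
        p,q=a+t[0]*u,b+t[1]*v;out.append(np.r_[(p+q)/2,np.linalg.norm(p-q)])
    return np.array(out)
def mask(im,lo,hi,roi=None):
    h=cv2.cvtColor(im["pixels"],cv2.COLOR_RGB2HSV);m=cv2.inRange(h,np.array(lo),np.array(hi))
    if roi:
        k=np.zeros_like(m);x0,y0,x1,y1=roi;k[y0:y1,x0:x1]=255;m&=k
    return m
def big(m):
    c=max(cv2.findContours(m,cv2.RETR_EXTERNAL,cv2.CHAIN_APPROX_NONE)[0],key=cv2.contourArea);return c
def quad(c):
    c=cv2.convexHull(c)
    for e in np.linspace(.01,.15,60):
        a=cv2.approxPolyDP(c,e*cv2.arcLength(c,True),True)
        if len(a)<=4: return a.reshape(-1,2).astype(float)
E
python3 - <<'E'
from h import *;import pickle
np.set_printoptions(precision=4,suppress=True)
s,d=pickle.load(open("d0.pkl","rb"));t,c=d["top"],d["scene"]
red=((0,110,80),(8,255,255))
def redm(im,roi):return mask(im,(0,90,70),(9,255,255),roi)|mask(im,(170,90,70),(180,255,255),roi)
qt=quad(big(redm(t,(270,100,360,200))));qs=quad(big(redm(c,(320,225,420,280))))
print("ticket q",qt.tolist(),qs.tolist())
# crates
for n,lo,hi,r in(("yellow",(22,150,60),(32,255,255),(455,140,580,300)),("blue",(105,120,40),(125,255,255),(60,170,185,330))):
    q=quad(big(mask(t,lo,hi,r)));P=plane(t,q,.055);print(n,q.tolist());print(P,P.mean(0))
# handle
b=mask(t,(105,120,40),(125,255,255),(290,225,345,275));cb=big(b);print("handle top",cv2.minAreaRect(cb),cv2.contourArea(cb))
b=mask(c,(105,120,40),(125,255,255),(285,180,325,240));cb=big(b);print("handle scene",cv2.minAreaRect(cb),cv2.boundingRect(cb))
# pads
g=cv2.inRange(cv2.cvtColor(t["pixels"],cv2.COLOR_RGB2GRAY),0,45)
for r in((280,215,350,290),(282,305,335,360),(385,325,440,380)):
    k=np.zeros_like(g);k[r[1]:r[3],r[0]:r[2]]=g[r[1]:r[3],r[0]:r[2]]
    e=cv2.fitEllipse(cv2.convexHull(big(k)));z=.012 if r[1]==215 else .002
    print("pad",e,plane(t,[e[0]],z))
crops=[t["pixels"][225:325,200:300],t["pixels"][225:325,355:455],t["pixels"][205:305,265:365],t["pixels"][105:205,265:365]]
crops+=[c["pixels"][150:250,280:380],c["pixels"][185:285,185:285],c["pixels"][220:320,320:420],c["pixels"][290:390,140:240]]
v=np.vstack([np.hstack([cv2.resize(x,(200,200),interpolation=2) for x in crops[i:i+4]]) for i in(0,4)])
cv2.imwrite("pics/crops.png",v[:,:,::-1])
E
```

```text
ticket q [[287.0, 125.0], [347.0, 135.0], [339.0, 179.0], [282.0, 170.0]] [[402.0, 239.0], [360.0, 259.0], [336.0, 262.0]]
yellow [[479.0, 159.0], [559.0, 168.0], [557.0, 281.0], [468.0, 275.0]]
[[ 0.6537 -0.3048  0.055 ]
 [ 0.6359 -0.4615  0.055 ]
 [ 0.4239 -0.4391  0.055 ]
 [ 0.4406 -0.2701  0.055 ]] [ 0.5385 -0.3689  0.055 ]
blue [[84.0, 189.0], [166.0, 193.0], [158.0, 312.0], [73.0, 307.0]]
[[0.6143 0.4235 0.055 ]
 [0.6019 0.2683 0.055 ]
 [0.3893 0.2813 0.055 ]
 [0.3995 0.439  0.055 ]] [0.5012 0.353  0.055 ]
handle top ((316.05169677734375, 246.3793182373047), (16.71257972717285, 16.89827537536621), 68.19859313964844) 246.0
handle scene ((303.5, 208.5), (41.0, 15.0), 90.0) (296, 188, 16, 42)Traceback (most recent call last):
  File "<stdin>", line 18, in <module>
  File "h.py", line 24, in big
    c=max(cv2.findContours(m,cv2.RETR_EXTERNAL,cv2.CHAIN_APPROX_NONE)[0],key=cv2.contourArea);return c
ValueError: max() iterable argument is empty
```

```bash
python3 - <<'E'
from h import *;import pickle
np.set_printoptions(precision=4,suppress=True)
s,d=pickle.load(open("d0.pkl","rb"));t,c=d["top"],d["scene"]
g=cv2.inRange(cv2.cvtColor(t["pixels"],cv2.COLOR_RGB2GRAY),0,75)
for r in((280,215,350,290),(282,305,335,360),(385,325,440,380)):
    k=np.zeros_like(g);k[r[1]:r[3],r[0]:r[2]]=g[r[1]:r[3],r[0]:r[2]]
    e=cv2.fitEllipse(cv2.convexHull(big(k)));z=.012 if r[1]==215 else .002
    print("pad",e,plane(t,[e[0]],z))
crops=[t["pixels"][225:325,200:300],t["pixels"][225:325,355:455],t["pixels"][205:305,265:365],t["pixels"][105:205,265:365]]
crops+=[c["pixels"][150:250,280:380],c["pixels"][185:285,185:285],c["pixels"][220:320,320:420],c["pixels"][290:390,140:240]]
v=np.vstack([np.hstack([cv2.resize(x,(200,200),interpolation=2) for x in crops[i:i+4]]) for i in(0,4)])
cv2.imwrite("pics/crops.png",v[:,:,::-1])
E
```

```text
pad ((314.33929443359375, 254.3710479736328), (57.97646713256836, 58.02751922607422), 149.4307861328125) [[0.4887 0.0031 0.012 ]]
pad ((308.2181396484375, 332.21209716796875), (44.12377166748047, 44.36473846435547), 140.96908569335938) [[0.3463 0.0179 0.002 ]]
pad ((412.40313720703125, 352.40667724609375), (43.8041877746582, 44.13350296020508), 165.559814453125) [[ 0.3028 -0.1736  0.002 ]]
```

View pics/crops.png

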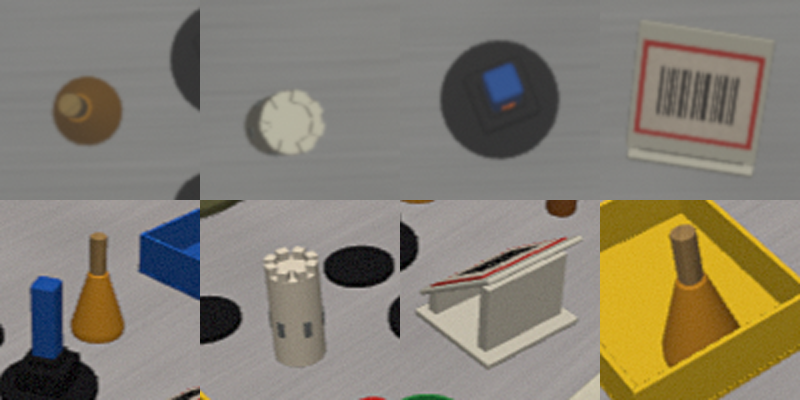

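The scanner is turned about 22° on its pad and the ticket is turned about -9°. From the scene camera the ticket is edge-on, so I'll use wrist views for it.

{"method": "send_rows", "body": {
  "steps": [
    {"turn": -0.8,"tz": -0.2,"grip": 1},
    {"turn": -0.8,"tz": -0.3},
    {"turn": -0.8,"tz": -0.3},
    {"turn": -0.7,"tz": -0.3},
    {"ty": -0.8,"tx": -0.3},
    {"ty": -0.9,"tx": -0.3},
    {"ty": -0.9,"tx": -0.3},
    {"ty": -0.9,"tx": -0.3},
    {"ty": -0.9,"tx": -0.3},
    {"ty": -0.9,"tx": -0.3},
    {"ty": -0.9,"tx": -0.3},
    {"ty": -0.9,"tx": -0.3}
  ]
}}

```text
validation failed for argument at $.st...
```

{"method": "send_rows", "body": {
  "steps": [
    {"ty": -0.9,"tx": -0.4},
    {"ty": -0.7,"tx": -0.4},
    {}
  ]
}}

```text
validation failed for argument at $.st...
```

```bash
cat > snap.py <<'E'
from bench import ctrl;from h import *;import pickle,sys
n=sys.argv[1];s=ctrl.get_state();d={k:ctrl.get_image(k) for k in sys.argv[2:]}
for k in d:cv2.imwrite(f"pics/{k}{n}.png",d[k]["pixels"][:,:,::-1])
pickle.dump((s,d),open(f"d{n}.pkl","wb"));T=pose(s)
print(s["time"],s["position"].round(4),"xaxis deg",np.degrees(np.arctan2(T[1,0],T[0,0])).round(2),"z",T[:3,2].round(3),s["ft_force"].round(1),s["grip_width"],s["grip_force"])
E
python3 snap.py 1 wrist
```

```text
0.15 [0.2713 0.5902 0.2357] xaxis deg 155.32 z [-0.001 -0.001 -1.   ] [-0.2  0.4  0. ] 1.0047512732955848 0.0
```

View pics/wrist1.png

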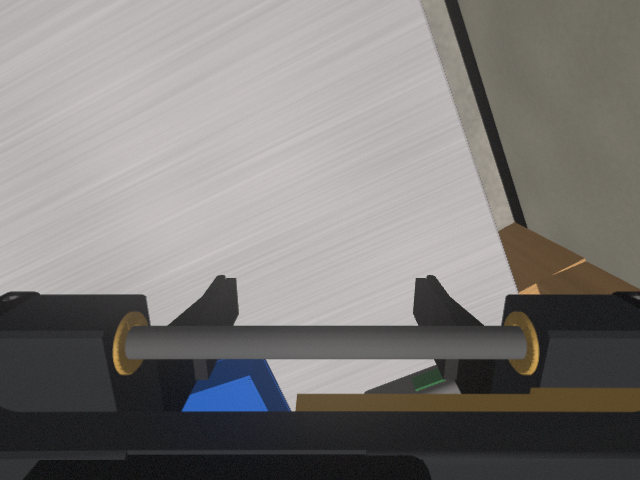

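{"method": "send_rows", "body": {
  "steps": [
    {"tx": 0,"ty": 0,"turn": -0.8,"tz": -0.2,"grip": 1},
    {"tx": 0,"ty": 0,"turn": -0.8,"tz": -0.3,"grip": 1},
    {"tx": 0,"ty": 0,"turn": -0.8,"tz": -0.3,"grip": 1},
    {"tx": 0,"ty": 0,"turn": -0.7,"tz": -0.3,"grip": 1},
    {"tx": -0.6,"ty": -0.8,"tz": 0,"turn": 0,"grip": 1},
    {"tx": -0.6,"ty": -0.8,"tz": 0,"turn": 0,"grip": 1},
    {"tx": -0.6,"ty": -0.8,"tz": 0,"turn": 0,"grip": 1},
    {"tx": -0.6,"ty": -0.8,"tz": 0,"turn": 0,"grip": 1},
    {"tx": -0.6,"ty": -0.8,"tz": 0,"turn": 0,"grip": 1},
    {"tx": -0.6,"ty": -0.8,"tz": 0,"turn": 0,"grip": 1},
    {"tx": -0.6,"ty": -0.8,"tz": 0,"turn": 0,"grip": 1},
    {"tx": -0.6,"ty": -0.8,"tz": 0,"turn": 0,"grip": 1}
  ]
}}

```text
time: 1.7
position: [0.5611, 0.2056, 0.3026]
tool_rot: [-0.004, 3.141, 0.0]
ft_force: [0.6, 0.3, 0.3]
grip_width: 1.005
grip_force: 0.0
```

{"method": "send_rows", "body": {
  "steps": [
    {"tx": -0.6,"ty": -0.8,"tz": 0,"turn": 0,"grip": 1},
    {"tx": -0.6,"ty": -0.8,"tz": 0,"turn": 0,"grip": 1},
    {"tx": -0.6,"ty": -0.8,"tz": 0,"turn": 0,"grip": 1},
    {"tx": -0.6,"ty": -0.6,"tz": 0,"turn": 0,"grip": 1},
    {"tx": 0,"ty": 0,"tz": 0,"turn": 0,"grip": 1},
    {"tx": 0,"ty": 0,"tz": 0,"turn": 0,"grip": 1}
  ]
}}

```text
time: 2.45
position: [0.7043, 0.0282, 0.3019]
tool_rot: [0.004, -3.14, -0.001]
ft_force: [0.3, 1.1, 0.6]
grip_width: 1.003
grip_force: 0.0
```

```bash
python3 snap.py 2 wrist
```

```text
2.45 [0.7043 0.0282 0.3019] xaxis deg -179.87 z [-0.001  0.001 -1.   ] [0.3 1.1 0.6] 1.002541306266451 0.0
```

View pics/wrist2.png

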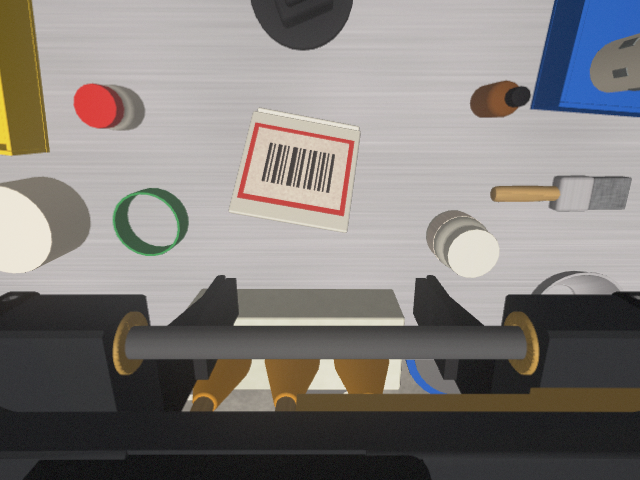

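The wrist picture shows the ticket with its red border from about (256,123) to (347,215), nothing in front of it, and the near edge of the pad at (303,20). Next I'll back off over the pad.

{"method": "send_rows", "body": {
  "steps": [
    {"tx": 0.6,"ty": 0,"tz": 0,"turn": 0,"grip": 1},
    {"tx": 0.6,"ty": 0,"tz": 0,"turn": 0,"grip": 1},
    {"tx": 0.6,"ty": -0.1,"tz": 0,"turn": 0,"grip": 1},
    {"tx": 0.6,"ty": -0.1,"tz": 0,"turn": 0,"grip": 1},
    {"tx": 0,"ty": 0,"tz": 0,"turn": 0,"grip": 1},
    {"tx": 0,"ty": 0,"tz": 0,"turn": 0,"grip": 1}
  ]
}}

```text
time: 3.25
position: [0.5608, 0.0167, 0.3033]
tool_rot: [-0.007, 3.14, 0.002]
ft_force: [0.0, 0.5, 0.0]
grip_width: 0.999
grip_force: 0.0
```

```bash
python3 snap.py 3 wrist; cat > m.py <<'E'
from h import *;import pickle
np.set_printoptions(precision=4,suppress=True)
s,d=pickle.load(open("d0.pkl","rb"));t,c=d["top"],d["scene"]
s2,d2=pickle.load(open("d2.pkl","rb"));w2=d2["wrist"];T2=pose(s2)
s3,d3=pickle.load(open("d3.pkl","rb"));w3=d3["wrist"];T3=pose(s3)
def redq(im,roi):
    m=mask(im,(0,80,60),(9,255,255),roi)|mask(im,(170,80,60),(180,255,255),roi)
    q=cv2.boxPoints(cv2.minAreaRect(big(m))) if 0 else quad(big(m));i=np.argmin(q.sum(1));q=np.roll(q,-i,0)
    return q
qt=redq(t,(270,100,360,200));qw=redq(w2,(230,100,370,240));print(qt,qw)
qw=np.roll(qw,-2,0) # wrist image is turned half a turn
P=tri(t,qt,w2,qw,None,T2);print("ticket",P)
X=P[:,:3];o=X.mean(0);n=np.linalg.svd(X-o)[2][2];n*=np.sign(n[2]);print("o",o,"n",n,"tilt",np.degrees(np.arccos(n[2])),"az",np.degrees(np.arctan2(n[1],n[0])),[np.linalg.norm(X[i]-X[i-1]) for i in range(4)])
# scanner handle: top face blue
for nm,im,T in(("top",t,None),("w3",w3,T3)):
    m=mask(im,(105,120,40),(125,255,255),(290,225,345,275) if T is None else (200,60,440,280))
    m=cv2.inRange(im["pixels"][:,:,2],0,255)&m
    cb=big(m);r=cv2.minAreaRect(cb);M=cv2.moments(cb)
    print(nm,r,cv2.contourArea(cb),quad(cb).tolist());B=plane(im,quad(cb),.136,T);print(B)
E
python3 m.py
```

```text
3.25 [0.5608 0.0167 0.3033] xaxis deg -179.75 z [ 0.002  0.001 -1.   ] [0.  0.5 0. ] 0.9993167425592899 0.0
[[287. 125.]
 [347. 134.]
 [340. 179.]
 [282. 170.]] [[255. 123.]
 [354. 141.]
 [343. 215.]
 [237. 197.]]
ticket [[ 0.7145  0.0475  0.0806  0.0013]
 [ 0.6939 -0.0593  0.0875  0.0014]
 [ 0.623  -0.0466  0.0405  0.0004]
 [ 0.6409  0.0594  0.0464  0.0018]]
o [0.6681 0.0003 0.0638] n [-0.4778  0.0907  0.8738] tilt 29.099572717911588 az 169.25210457553078 [np.float64(0.08200664724090048), np.float64(0.10896955880308506), np.float64(0.08611020376948274), np.float64(0.10766398524216765)]
top ((316.05169677734375, 246.3793182373047), (16.71257972717285, 16.89827537536621), 68.19859313964844) 246.0 [[320.0, 237.0], [325.0, 251.0], [312.0, 256.0], [307.0, 242.0]]
[[ 0.5054 -0.0055  0.136 ]
 [ 0.4825 -0.013   0.136 ]
 [ 0.4749  0.0082  0.136 ]
 [ 0.4978  0.0158  0.136 ]]
w3 ((307.2068786621094, 137.01724243164062), (33.61085510253906, 33.05377197265625), 68.19859313964844) 1015.0 [[314.0, 117.0], [325.0, 147.0], [298.0, 156.0], [288.0, 128.0]]
[[ 0.4753  0.0083  0.136 ]
 [ 0.4993  0.0175  0.136 ]
 [ 0.5069 -0.0054  0.136 ]
 [ 0.4841 -0.0133  0.136 ]]
```

View pics/wrist3.png

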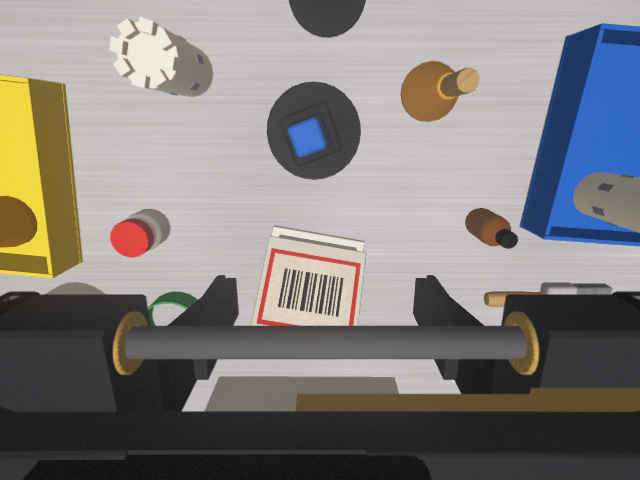

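The wrist picture shows the blue handle top at (307,137), turned about 20°, the pad at (314,131), the turret at (143,52) and the spire's dowel at (467,80). I'll grasp the handle near its top with the tool x axis at 200°. The tool can't be tilted, so I'll tip the scanner within a light grip by rocking it over its head's edge on the pad.

{"method": "send_rows", "body": {
  "steps": [
    {"tx": 0.6,"ty": -0.1,"tz": 0,"turn": -0.5,"grip": 1},
    {"tx": 0.55,"ty": -0.05,"tz": 0.2,"turn": -0.5,"grip": 1},
    {"tx": 0,"ty": 0,"tz": 0.4,"turn": -0.5,"grip": 1},
    {"tx": 0,"ty": 0,"tz": 0.4,"turn": -0.5,"grip": 1},
    {"tx": 0,"ty": 0,"tz": 0.2,"turn": -0.5,"grip": 1},
    {"tx": 0,"ty": 0,"tz": 0,"turn": 0,"grip": 1}
  ]
}}

```text
time: 4.05
position: [0.4919, 0.0041, 0.2295]
tool_rot: [0.548, -3.091, 0.0]
ft_force: [-0.1, -0.4, 0.5]
grip_width: 0.996
grip_force: 0.0
```

```bash
python3 snap.py 4 ; python3 - <<'E'
from h import *;import pickle
exec(open("m.py").read().split("# scanner handle")[0].replace("print(","(lambda *a:None)("))
from h import *
ctr=lambda q:(lambda a,b:[(np.cross(np.r_[a[0],1],np.r_[a[2],1]),np.cross(np.r_[a[1],1],np.r_[a[3],1]))])(q,0)
def dc(q):
    l=np.cross(np.r_[q[0],1],np.r_[q[2],1]);k=np.cross(np.r_[q[1],1],np.r_[q[3],1]);p=np.cross(l,k);return p[:2]/p[2]
a,b=dc(qt),dc(qw)
print("ticket centre",tri(t,[a],w2,[b],None,T2),plane(t,[a],.069),plane(w2,[b],.069,T2))
# pad from wrist
g=cv2.inRange(cv2.cvtColor(w3["pixels"],cv2.COLOR_RGB2GRAY),0,75);k=np.zeros_like(g);k[70:190,250:375]=g[70:190,250:375]
e=cv2.fitEllipse(cv2.convexHull(big(k)));print("pad",e,plane(w3,[e[0]],.012,T3), tri(t,[(314.34,254.37)],w3,[e[0]],None,T3))
# crates from top view: rim
for n,lo,hi,r in(("yellow",(22,150,40),(32,255,255),(455,140,580,300)),("blue",(105,120,30),(125,255,255),(60,170,185,330))):
    cc=big(mask(t,lo,hi,r)).reshape(-1,2);P=plane(t,cc,.055)[:,:2].astype(np.float32);print(n,cv2.minAreaRect(P))
E
```

```text
4.05 [0.4919 0.0041 0.2295] xaxis deg -159.9 z [-0.002 -0.001 -1.   ] [-0.1 -0.4  0.5] 0.9958940933134042 0.0
ticket centre [[0.6681 0.0003 0.0618 0.0005]] [[0.6662 0.0001 0.069 ]] [[0.6672 0.001  0.069 ]]
pad ((313.1666564941406, 129.89932250976562), (92.65233612060547, 96.20677947998047), 174.56210327148438) [[0.4877 0.0037 0.012 ]] [[0.4876 0.0036 0.0232 0.0008]]
yellow ((0.5385900139808655, -0.3653963804244995), (0.1730029284954071, 0.2207861840724945), 84.07992553710938)
blue ((0.5004382729530334, 0.348565012216568), (0.16994424164295197, 0.2175150364637375), 86.15631103515625)
```

{"method": "send_rows", "body": {
  "steps": [
    {"tx": 0.03,"ty": -0.03,"tz": 0.4,"turn": 0,"grip": 1},
    {"tx": 0,"ty": 0,"tz": 0.5,"turn": 0,"grip": 1},
    {"tx": 0,"ty": 0,"tz": 0.5,"turn": 0,"grip": 1},
    {"tx": 0,"ty": 0,"tz": 0.4,"turn": 0,"grip": 1},
    {"tx": 0,"ty": 0,"tz": 0.15,"turn": 0,"grip": 1},
    {"tx": 0,"ty": 0,"tz": 0,"turn": 0,"grip": 0.5},
    {"tx": 0,"ty": 0,"tz": 0,"turn": 0,"grip": 0.2},
    {"tx": 0,"ty": 0,"tz": 0,"turn": 0,"grip": 0.2},
    {"tx": 0,"ty": 0,"tz": 0,"turn": 0,"grip": 0.2},
    {"tx": 0,"ty": 0,"tz": 0,"turn": 0,"grip": 0.2}
  ],
  "newtons": 12
}}

```text
time: 5.3
position: [0.491, 0.0015, 0.1138]
tool_rot: [-0.549, 3.093, 0.0]
ft_force: [-0.7, 0.1, -0.7]
grip_width: 0.516
grip_force: 0.0
```

{"method": "send_rows", "body": {
  "steps": [
    {"tx": 0,"ty": 0,"tz": 0,"turn": 0,"grip": 0.2},
    {"tx": 0,"ty": 0,"tz": 0,"turn": 0,"grip": 0.2},
    {"tx": 0,"ty": 0,"tz": 0,"turn": 0,"grip": 0.2},
    {"tx": 0,"ty": 0,"tz": 0,"turn": 0,"grip": 0.2},
    {"tx": 0,"ty": 0,"tz": 0,"turn": 0,"grip": 0.2}
  ],
  "newtons": 12
}}

```text
time: 5.92
position: [0.4909, 0.0014, 0.1136]
tool_rot: [-0.549, 3.093, -0.0]
ft_force: [0.3, -0.9, -0.1]
grip_width: 0.321
grip_force: 12.0
```

{"method": "send_rows", "body": {
  "steps": [
    {"tx": 0.11,"ty": 0,"tz": -0.01,"turn": 0,"grip": 0.2},
    {"tx": 0.11,"ty": 0,"tz": -0.02,"turn": 0,"grip": 0.2},
    {"tx": 0.11,"ty": 0,"tz": -0.01,"turn": 0,"grip": 0.2},
    {"tx": 0.11,"ty": 0,"tz": 0,"turn": 0,"grip": 0.2},
    {"tx": 0.11,"ty": 0,"tz": 0.01,"turn": 0,"grip": 0.2}
  ]
}}

```text
time: 6.55
position: [0.4594, -0.01, 0.1154]
tool_rot: [-0.549, 3.093, 0.0]
ft_force: [0.7, 0.1, -2.1]
grip_width: 0.324
grip_force: 12.0
```

```bash
python3 snap.py 5 scene top; python3 - <<'E'
import cv2,numpy as np
a=cv2.imread("pics/scene5.png")[130:290,220:400];b=cv2.imread("pics/top5.png")[170:330,220:400]
cv2.imwrite("pics/c5.png",cv2.resize(np.hstack([a,b]),None,fx=2.2,fy=2.2,interpolation=2))
E
```

```text
6.55 [ 0.4594 -0.01    0.1154] xaxis deg -159.88 z [ 0.  0. -1.] [ 0.7  0.1 -2.1] 0.3243922642570038 11.964517880455787
```

View pics/c5.png

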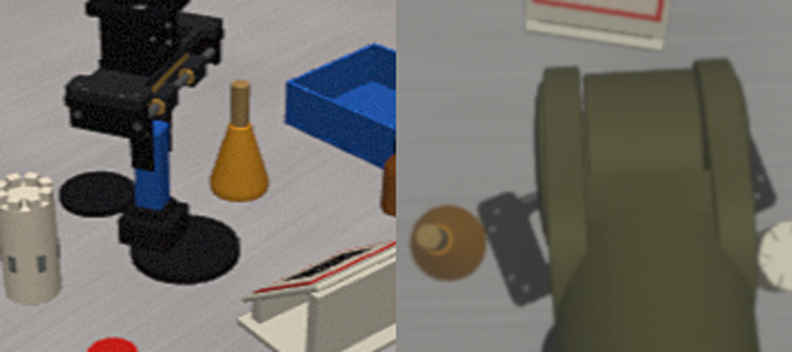

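The scene crop shows that the head slid off the pad's robot side and is still upright, held only by its weight, so friction alone won't tip it. I'll tip it in the light grip by pushing the head against the blue crate's fixed wall. That takes the tool x axis at about 86.5°.

{"method": "send_rows", "body": {
  "steps": [
    {"tx": 0,"ty": 0,"tz": -0.3,"turn": 0,"grip": 0.2},
    {"tx": 0,"ty": 0,"tz": -0.5,"turn": 1,"grip": 0.2},
    {"tx": 0,"ty": 0,"tz": -0.5,"turn": 1,"grip": 0.2},
    {"tx": 0,"ty": 0,"tz": -0.5,"turn": 1,"grip": 0.2},
    {"tx": 0,"ty": 0,"tz": -0.5,"turn": 1,"grip": 0.2},
    {"tx": 0,"ty": 0,"tz": 0,"turn": 1,"grip": 0.2},
    {"tx": 0,"ty": 0,"tz": 0,"turn": 1,"grip": 0.2},
    {"tx": 0,"ty": 0,"tz": 0,"turn": 1,"grip": 0.2},
    {"tx": 0,"ty": 0,"tz": 0,"turn": 1,"grip": 0.2},
    {"tx": 0,"ty": 0,"tz": 0,"turn": 1,"grip": 0.2},
    {"tx": 0,"ty": 0,"tz": 0,"turn": 1,"grip": 0.2},
    {"tx": 0,"ty": 0,"tz": 0,"turn": 1,"grip": 0.2}
  ],
  "newtons": 15
}}

```text
time: 8.15
position: [0.46, -0.0098, 0.2533]
tool_rot: [1.76, 2.602, 0.0]
ft_force: [0.1, 0.5, -2.1]
grip_width: 0.321
grip_force: 15.0
```

{"method": "send_rows", "body": {
  "steps": [
    {"tx": 0,"ty": 0,"tz": 0,"turn": 1,"grip": 0.2},
    {"tx": 0,"ty": 0,"tz": 0,"turn": 1,"grip": 0.2},
    {"tx": 0,"ty": 0,"tz": 0,"turn": 1,"grip": 0.2},
    {"tx": 0.4,"ty": 0.05,"tz": 0,"turn": 0.2,"grip": 0.2},
    {"tx": 0.7,"ty": 0.05,"tz": 0,"turn": 0,"grip": 0.2},
    {"tx": 0.7,"ty": 0.05,"tz": 0,"turn": 0,"grip": 0.2},
    {"tx": 0.7,"ty": 0.1,"tz": 0,"turn": 0,"grip": 0.2},
    {"tx": 0.7,"ty": 0.1,"tz": 0,"turn": 0,"grip": 0.2},
    {"tx": 0.5,"ty": 0,"tz": 0,"turn": 0,"grip": 0.2},
    {"tx": 0.2,"ty": 0,"tz": 0,"turn": 0,"grip": 0.2},
    {"tx": 0,"ty": 0,"tz": 0.3,"turn": 0,"grip": 0.2},
    {"tx": 0,"ty": 0,"tz": 0,"turn": 0,"grip": 0.2}
  ]
}}

```text
time: 9.65
position: [0.4935, 0.22, 0.2329]
tool_rot: [-2.29, -2.15, 0.007]
ft_force: [0.2, -0.1, -2.0]
grip_width: 0.316
grip_force: 15.0
```

```bash
python3 snap.py 6 scene wrist; python3 - <<'E'
import cv2,numpy as np
a=cv2.imread("pics/scene6.png")[60:300,240:500];b=cv2.imread("pics/wrist6.png")[120:360,190:450]
cv2.imwrite("pics/c6.png",cv2.resize(np.hstack([a,b]),None,fx=1.5,fy=1.5,interpolation=2))
E
```

```text
9.65 [0.4935 0.22   0.2329] xaxis deg 86.4 z [-0.004 -0.003 -1.   ] [ 0.2 -0.1 -2. ] 0.315648742245394 14.970976050926765
```

View pics/c6.png

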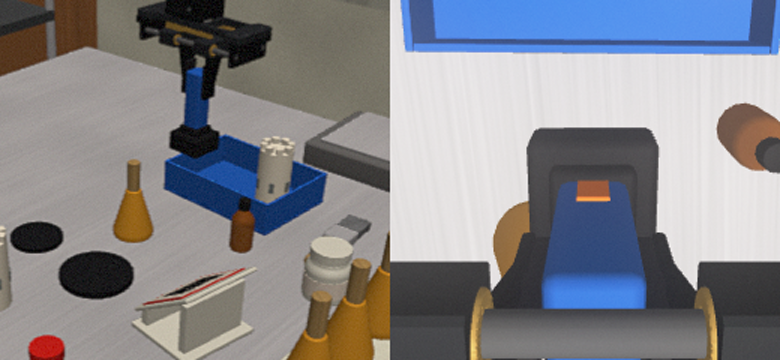

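```bash
python3 - <<'E'
from h import *;import pickle
np.set_printoptions(precision=4,suppress=True)
s,d=pickle.load(open("d6.pkl","rb"));w=d["wrist"];T=pose(s)
b=mask(w,(100,120,40),(128,255,255),(190,100,450,180));col=[np.where(b[:,x])[0].max() for x in(220,250,320,400)]
print(col,plane(w,[(x,y) for x,y in zip((220,250,320,400),col)],.055,T),plane(w,[(x,y) for x,y in zip((220,250,320,400),col)],.0,T)[0])
g=cv2.cvtColor(w["pixels"],cv2.COLOR_RGB2GRAY);print(g[190:225,310],g[190:225,345])
o,dd=ray(w,[(325,y) for y in range(200,212,2)],np.eye(4))
print(o,[(o+v*((.028-o[0])/v[0])) for v in dd])
E
```

```text
[np.int64(153), np.int64(154), np.int64(154), np.int64(155)] [[0.4045 0.2829 0.055 ]
 [0.4307 0.2804 0.055 ]
 [0.492  0.2766 0.055 ]
 [0.5621 0.2714 0.055 ]] [0.3885 0.2796 0.    ]
[225 226 225 226 226 226 226 225 226 225 225 226 227 225 223  95  71  70
  71  68  68  69  71  72  71  73  72  76  74  76  78  78  78  79  77] [228 227 227 226 228 228 227 228 229 229 227 229 228 229 224  97  69  67
  69  68  69  67  69  69  73  71  71  75  79  79  81  81  80  81  80]
[ 0.082   0.0001 -0.1481] [array([0.028 , 0.0001, 0.1184]), array([0.028 , 0.0001, 0.1111]), array([0.028 , 0.0001, 0.1042]), array([0.028 , 0.0001, 0.0976]), array([0.028 , 0.0001, 0.0914]), array([0.028 , 0.0001, 0.0854])]
```

The crops show the scanner hanging straight, with its underside 101 mm below the TCP and the crate rim about 29 mm ahead of the head. I'll lower it so that the rim meets the lower part of the head, then push.

{"method": "send_rows", "body": {
  "steps": [
    {"tx": 0,"ty": 0,"tz": 0.5,"turn": 0,"grip": 0.2},
    {"tx": 0,"ty": 0,"tz": 0.5,"turn": 0,"grip": 0.2},
    {"tx": 0.2,"ty": 0,"tz": 0.4,"turn": 0,"grip": 0.2},
    {"tx": 0.2,"ty": 0,"tz": 0,"turn": 0,"grip": 0.2},
    {"tx": 0.1,"ty": 0,"tz": 0,"turn": 0,"grip": 0.2},
    {"tx": 0.1,"ty": 0,"tz": 0,"turn": 0,"grip": 0.2},
    {"tx": 0.1,"ty": 0,"tz": 0,"turn": 0,"grip": 0.2},
    {"tx": 0.1,"ty": 0,"tz": 0,"turn": 0,"grip": 0.2},
    {"tx": 0.1,"ty": 0,"tz": 0,"turn": 0,"grip": 0.2},
    {"tx": 0.1,"ty": 0,"tz": 0,"turn": 0,"grip": 0.2},
    {"tx": 0,"ty": 0,"tz": 0,"turn": 0,"grip": 0.2}
  ]
}}

```text
time: 11.12
position: [0.4983, 0.2833, 0.1514]
tool_rot: [-2.287, -2.154, -0.002]
ft_force: [0.2, -1.2, -1.4]
grip_width: 0.321
grip_force: 15.0
```

```bash
python3 snap.py 7 scene wrist; python3 - <<'E'
import cv2,numpy as np
a=cv2.imread("pics/scene7.png")[60:300,240:500];b=cv2.imread("pics/wrist7.png")[120:360,190:450]
cv2.imwrite("pics/c7.png",cv2.resize(np.hstack([a,b]),None,fx=1.5,fy=1.5,interpolation=2))
E
```

```text
11.125 [0.4983 0.2833 0.1514] xaxis deg 86.56 z [ 0.001  0.001 -1.   ] [ 0.2 -1.2 -1.4] 0.3205961685586695 14.99329740239773
```

View pics/c7.png

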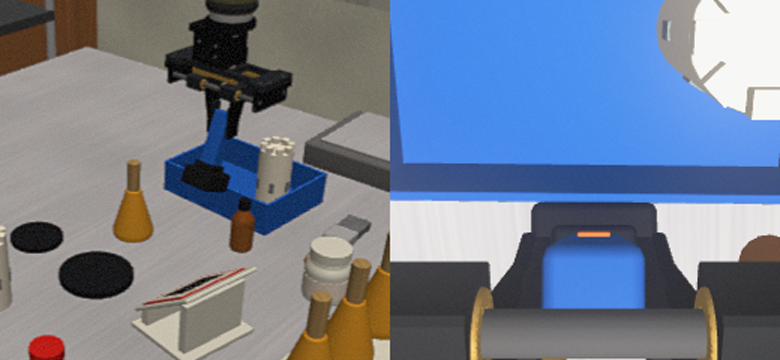

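The push works: the scanner is tipped about 20° with only 1.2 N on the wall. I'll push on towards 35°.

{"method": "send_rows", "body": {
  "steps": [
    {"tx": 0.1,"ty": 0,"tz": 0.02,"turn": 0,"grip": 0.2},
    {"tx": 0.1,"ty": 0,"tz": 0.02,"turn": 0,"grip": 0.2},
    {"tx": 0.1,"ty": 0,"tz": 0.02,"turn": 0,"grip": 0.2},
    {"tx": 0.1,"ty": 0,"tz": 0,"turn": 0,"grip": 0.2},
    {"tx": 0.05,"ty": 0,"tz": 0,"turn": 0,"grip": 0.2},
    {"tx": 0,"ty": 0,"tz": 0,"turn": 0,"grip": 0.2}
  ]
}}

```text
time: 11.98
position: [0.4994, 0.3096, 0.1474]
tool_rot: [-2.287, -2.153, 0.001]
ft_force: [-0.2, -2.2, -1.2]
grip_width: 0.324
grip_force: 15.0
```

{"method": "send_rows", "body": {
  "steps": [
    {"tx": 0,"ty": 0,"tz": 0,"turn": 0,"grip": 0.2},
    {"tx": 0,"ty": 0,"tz": 0,"turn": 0,"grip": 0.2}
  ],
  "newtons": 50
}}

```text
time: 12.22
position: [0.4996, 0.3097, 0.1479]
tool_rot: [-2.287, -2.153, -0.001]
ft_force: [-0.2, -1.8, -1.7]
grip_width: 0.316
grip_force: 50.0
```

```bash
python3 snap.py 8 scene wrist; cat > tilt.py <<'E'
# tilt: scene rays of handle silhouette edges; scanner axis lies in the tool xz-plane
from h import *;import pickle,sys
np.set_printoptions(precision=4,suppress=True)
s,d=pickle.load(open(f"d{sys.argv[1]}.pkl","rb"));im=d["scene"];T=pose(s);roi=eval(sys.argv[2])
m=mask(im,(105,120,30),(125,255,255),roi);n,l,st,_=cv2.connectedComponentsWithStats(m)
i=1+np.argmax(st[1:,4]);m=(l==i);ys,xs=np.where(m);r=np.unique(ys)
L=np.array([xs[ys==y].min() for y in r]);R=np.array([xs[ys==y].max() for y in r])
k=slice(len(r)//4,-len(r)//6 or None);mid=np.c_[(L+R)/2,r][k]
f=cv2.fitLine(mid.astype(np.float32),cv2.DIST_HUBER,0,.01,.01).ravel();print("px line",f,len(r),"width",(R-L)[k].mean())
p=np.array([f[2:]-12*f[:2],f[2:]+12*f[:2]]);o,dd=ray(im,p);nn=np.cross(dd[0],dd[1]);nt=T[:3,:3].T@nn
# axis a=(sin th,0,-cos th) in tool (handle up), a.nt=0
print("tilt",np.degrees(np.arctan(nt[2]/nt[0])))
E
python3 tilt.py 8 "(285,60,345,250)"; python3 tilt.py 7 "(285,60,345,250)";python3 tilt.py 6 "(285,60,345,250)"
python3 - <<'E'
import cv2,numpy as np
a=cv2.imread("pics/scene8.png")[60:300,240:500];b=cv2.imread("pics/wrist8.png")[120:360,190:450]
cv2.imwrite("pics/c8.png",cv2.resize(np.hstack([a,b]),None,fx=1.5,fy=1.5,interpolation=2))
E
```

```text
12.225 [0.4996 0.3097 0.1479] xaxis deg 86.52 z [ 0.     0.001 -1.   ] [-0.2 -1.8 -1.7] 0.31619860570079505 49.9993185326457Traceback (most recent call last):
  File "tilt.py", line 6, in <module>
    i=1+np.argmax(st[1:,4]);m=(l==i);ys,xs=np.where(m);r=np.unique(ys)
        ~~~~~~~~~^^^^^^^^^^
    return _wrapfunc(a, 'argmax', axis=axis, out=out, **kwds)
    return bound(*args, **kwds)
ValueError: attempt to get argmax of an empty sequence
Traceback (most recent call last):
  File "tilt.py", line 6, in <module>
    i=1+np.argmax(st[1:,4]);m=(l==i);ys,xs=np.where(m);r=np.unique(ys)
        ~~~~~~~~~^^^^^^^^^^
ValueError: attempt to get argmax of an empty sequence
Traceback (most recent call last):
  File "tilt.py", line 6, in <module>
    i=1+np.argmax(st[1:,4]);m=(l==i);ys,xs=np.where(m);r=np.unique(ys)
        ~~~~~~~~~^^^^^^^^^^
ValueError: attempt to get argmax of an empty sequence
```

{"method": "send_rows", "body": {
  "steps": [
    {"tx": 0,"ty": 0,"tz": -0.3,"turn": 0,"grip": 0.2},
    {"tx": 0,"ty": 0,"tz": -0.6,"turn": 0,"grip": 0.2},
    {"tx": -0.2,"ty": 0.1,"tz": -0.8,"turn": 0,"grip": 0.2},
    {"tx": -0.6,"ty": 0.2,"tz": -0.6,"turn": 0,"grip": 0.2},
    {"tx": -0.7,"ty": 0.2,"tz": -0.2,"turn": 0,"grip": 0.2},
    {"tx": -0.7,"ty": 0.2,"tz": 0,"turn": 0,"grip": 0.2},
    {"tx": -0.7,"ty": 0.2,"tz": 0,"turn": 0,"grip": 0.2},
    {"tx": -0.7,"ty": 0.2,"tz": 0,"turn": 0,"grip": 0.2},
    {"tx": -0.7,"ty": 0.1,"tz": 0,"turn": 0,"grip": 0.2},
    {"tx": -0.4,"ty": 0,"tz": 0,"turn": -0.4,"grip": 0.2},
    {"tx": 0,"ty": 0,"tz": 0,"turn": -1,"grip": 0.2},
    {"tx": 0,"ty": 0,"tz": 0,"turn": -1,"grip": 0.2}
  ]
}}

```text
time: 13.82
position: [0.555, 0.0236, 0.2997]
tool_rot: [1.891, 2.507, 0.005]
ft_force: [0.4, 0.9, -2.7]
grip_width: 0.315
grip_force: 50.0
```

{"method": "send_rows", "body": {
  "steps": [
    {"tx": 0,"ty": 0,"tz": 0,"turn": -1,"grip": 0.2},
    {"tx": 0,"ty": 0,"tz": 0,"turn": -1,"grip": 0.2},
    {"tx": 0,"ty": 0,"tz": 0,"turn": -1,"grip": 0.2},
    {"tx": 0,"ty": 0,"tz": 0,"turn": -1,"grip": 0.2},
    {"tx": 0,"ty": 0,"tz": 0,"turn": -1,"grip": 0.2},
    {"tx": 0,"ty": 0,"tz": 0,"turn": -1,"grip": 0.2},
    {"tx": 0,"ty": 0,"tz": 0,"turn": -1,"grip": 0.2},
    {"tx": 0,"ty": 0,"tz": 0,"turn": -1,"grip": 0.2},
    {"tx": 0,"ty": 0,"tz": 0,"turn": 0,"grip": 0.2},
    {"tx": 0,"ty": 0,"tz": 0,"turn": 0,"grip": 0.2}
  ]
}}

```text
time: 15.08
position: [0.5547, 0.0237, 0.2986]
tool_rot: [0.285, 3.127, 0.001]
ft_force: [0.3, 0.4, -1.6]
grip_width: 0.315
grip_force: 50.0
```

```bash
python3 snap.py 9 scene wrist; python3 - <<'E'
from h import *;import pickle
np.set_printoptions(precision=4,suppress=True)
s,d=pickle.load(open("d9.pkl","rb"));im=d["scene"];w=d["wrist"];T=pose(s)
m=mask(im,(105,110,30),(125,255,255));n,l,st,ce=cv2.connectedComponentsWithStats(m)
print([(st[i].tolist(),ce[i].round(1)) for i in range(1,n) if st[i,4]>60])
o=im;C=np.linalg.inv(im["cam_to_world"]);g=(C@np.r_[s["position"]-[0,0,.0],1])[:3];print("tcp px",cv2.projectPoints(g,np.zeros(3),np.zeros(3),im["K"],im["dist"])[0].ravel())
m=mask(w,(105,110,30),(125,255,255),(200,100,450,330));n,l,st,ce=cv2.connectedComponentsWithStats(m)
print([(st[i].tolist(),ce[i].round(1)) for i in range(1,n) if st[i,4]>60])
a=im["pixels"][60:300,210:470];b=w["pixels"][120:360,190:450]
cv2.imwrite("pics/c9.png",cv2.resize(np.hstack([a,b]),None,fx=1.5,fy=1.5,interpolation=2)[:,:,::-1])
E
```

```text
15.075 [0.5547 0.0237 0.2986] xaxis deg 169.6 z [ 0.001  0.    -1.   ] [ 0.3  0.4 -1.6] 0.31527835771580964 49.998644795268774
[([497, 0, 69, 45, 2585], array([529.2,  20.6])), ([331, 104, 25, 50, 765], array([341.2, 130. ])), ([350, 150, 108, 67, 3414], array([401.2, 182.1])), ([557, 377, 83, 103, 3458], array([592.7, 445.2]))]
tcp px [335.0809 119.0375]
[([291, 274, 70, 52, 3455], array([325.3, 300.2]))]
```

```bash
python3 tilt.py 9 "(322,90,370,162)"; python3 - <<'E'
from h import *;import pickle
np.set_printoptions(precision=4,suppress=True)
s,d=pickle.load(open("d9.pkl","rb"));im=d["scene"];w=d["wrist"]
m=mask(im,(105,110,30),(125,255,255),(322,90,370,162))
for y in range(104,156,2):
    x=np.where(m[y])[0];g=np.where(cv2.cvtColor(im["pixels"],cv2.COLOR_RGB2GRAY)[y,300:400]<70)[0]+300;print(y,x.min() if len(x) else 0,x.max() if len(x) else 0,len(x),(g.min(),g.max(),len(g)) if len(g) else 0)
g=cv2.cvtColor(w["pixels"],cv2.COLOR_RGB2GRAY);print("wrist col 325",[(y,int(g[y,325])) for y in range(180,280,2)])
E
```

```text
px line [  0.2196   0.9756 341.25   130.6   ] 50 width 16.896551724137932
tilt 22.670574655306385
104 339 340 2 (np.int64(320), np.int64(349), 24)
106 333 341 9 (np.int64(321), np.int64(349), 24)
108 333 342 10 (np.int64(321), np.int64(349), 25)
110 332 343 12 (np.int64(321), np.int64(348), 23)
112 332 344 13 (np.int64(322), np.int64(348), 22)
114 332 345 14 (np.int64(322), np.int64(348), 21)
116 332 345 14 (np.int64(323), np.int64(348), 21)
118 332 346 15 (np.int64(322), np.int64(347), 20)
120 332 347 16 (np.int64(322), np.int64(347), 18)
122 332 347 16 (np.int64(322), np.int64(347), 20)
124 332 347 16 (np.int64(322), np.int64(347), 21)
126 332 348 17 (np.int64(322), np.int64(347), 21)
128 332 349 18 (np.int64(325), np.int64(348), 18)
130 331 349 19 (np.int64(329), np.int64(348), 16)
132 331 350 20 (np.int64(331), np.int64(350), 13)
134 332 351 20 (np.int64(332), np.int64(350), 15)
136 333 352 20 (np.int64(333), np.int64(351), 14)
138 333 352 20 (np.int64(333), np.int64(351), 15)
140 334 353 20 (np.int64(334), np.int64(353), 15)
142 335 354 20 (np.int64(335), np.int64(353), 16)
144 
[... 200 characters left out ...]
339 343 5 (np.int64(339), np.int64(395), 41)
154 0 0 0 (np.int64(339), np.int64(399), 51)
wrist col 325 [(180, 87), (182, 213), (184, 216), (186, 213), (188, 215), (190, 214), (192, 213), (194, 215), (196, 214), (198, 217), (200, 215), (202, 216), (204, 217), (206, 215), (208, 218), (210, 217), (212, 218), (214, 217), (216, 217), (218, 217), (220, 219), (222, 215), (224, 215), (226, 217), (228, 215), (230, 215), (232, 216), (234, 215), (236, 215), (238, 217), (240, 173), (242, 229), (244, 241), (246, 241), (248, 197), (250, 134), (252, 181), (254, 223), (256, 223), (258, 224), (260, 224), (262, 224), (264, 117), (266, 119), (268, 228), (270, 228), (272, 224), (274, 81), (276, 87), (278, 98)]
```

View pics/c9.png

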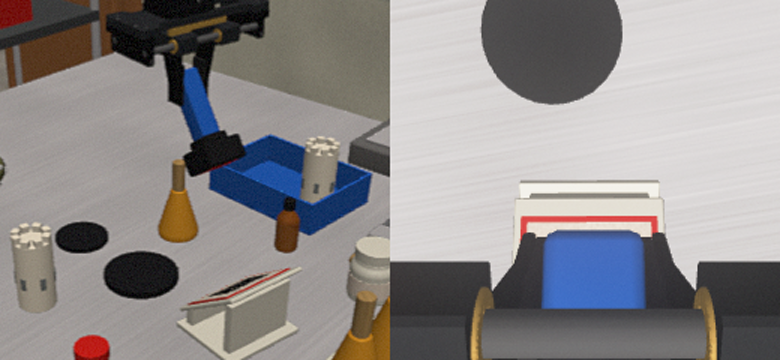

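```bash
cat > tilt2.py <<'E'
from h import *;import pickle,sys
np.set_printoptions(precision=4,suppress=True)
def run(n,roi,rl,rr):
    s,d=pickle.load(open(f"d{n}.pkl","rb"));im=d["scene"];T=pose(s)
    m=mask(im,(105,110,30),(125,255,255),roi)
    g=cv2.GaussianBlur(im["pixels"],(0,0),.5).astype(int)
    for nm,rows,f in(("L",rl,np.min),("R",rr,np.max)):
        p=np.array([(f(np.where(m[y])[0]),y) for y in range(*rows)],np.float32)
        v=cv2.fitLine(p,cv2.DIST_L2,0,.01,.01).ravel()
        q=np.array([v[2:]-10*v[:2],v[2:]+10*v[:2]]);o,dd=ray(im,q);nt=T[:3,:3].T@np.cross(dd[0],dd[1])
        print(nm,"slope",v[0]/v[1],"tilt",np.degrees(np.arctan(nt[2]/nt[0])))
if __name__=="__main__":
    run(6,(360,95,400,165),(112,140),(112,140)) if 0 else None
    run(9,(322,90,370,162),(133,150),(108,145))
    s,d=pickle.load(open("d9.pkl","rb"));w=d["wrist"]
    o,dd=ray(w,[(325,273.5)],np.eye(4));v=dd[0]
    for th in(30,33,35,37,40):
        S,C=np.sin(np.radians(th)),np.cos(np.radians(th));x=.018*S+.014*C;z=-.005-.018*C+.014*S
        print(th,"corner x",x,"ray x at z",o[0]+v[0]*(z-o[2])/v[2])
E
python3 tilt2.py
```

```text
L slope 0.38601324 tilt 36.8255583908216
R slope 0.32908484 tilt 32.2393883673186
30 corner x 0.021124355652982138 ray x at z 0.023460163151378256
33 corner x 0.021544890581506423 ray x at z 0.022984478527361865
35 corner x 0.02179250447436471 ray x at z 0.0226624305681494
37 corner x 0.02201356755739897 ray x at z 0.0223368997862287
40 corner x 0.0222947991780234 ray x at z 0.021842941944660736
```

The crops show the scanner tipped, with its head towards the ticket side. The edge fits give a tilt of 32–37°, mean 34.5°. I'll go down to the reading pose and measure again there.

{"method": "send_rows", "body": {
  "steps": [
    {"tx": -0.03,"ty": -0.05,"tz": 0.4,"turn": 0,"grip": 0.2},
    {"tx": 0,"ty": 0,"tz": 0.4,"turn": 0,"grip": 0.2},
    {"tx": 0,"ty": 0,"tz": 0.3,"turn": 0,"grip": 0.2},
    {"tx": 0,"ty": 0,"tz": 0.13,"turn": 0,"grip": 0.2},
    {"tx": 0,"ty": 0,"tz": 0,"turn": 0,"grip": 0.2},
    {"tx": 0,"ty": 0,"tz": 0,"turn": 0,"grip": 0.2}
  ]
}}

```text
time: 15.92
position: [0.5563, 0.0203, 0.225]
tool_rot: [0.281, 3.127, 0.001]
ft_force: [0.7, 0.7, -2.0]
grip_width: 0.315
grip_force: 50.0
```

```bash
python3 snap.py 10 scene wrist; python3 - <<'E'
from bench import ctrl
from h import *;import pickle
np.set_printoptions(precision=4,suppress=True)
s,d=pickle.load(open("d10.pkl","rb"));im=d["scene"];T=pose(s)
I=np.mean([im["pixels"].astype(float)]+[ctrl.get_image("scene")["pixels"] for _ in range(5)],0)
np.save("avg10.npy",I)
B=I[:,:,2]-I[:,:,0]
m=mask(im,(105,110,30),(125,255,255),(310,120,400,220));n,l,st,ce=cv2.connectedComponentsWithStats(m);i=1+np.argmax(st[1:,4]);print(st[i])
x0,y0,W,H,_=st[i]
def edge(y,side):
    r=B[y,x0-8:x0+W+8];k=np.where(l[y]==i)[0]
    if len(k)<5:return np.nan
    c=np.median(B[y,k]);j=(k.min() if side<0 else k.max())-x0+8
    inn=r[j-side*2];th=inn/2+ (r[j+side*3])/2
    for a in range(j-side*2,j+side*4,side):
        if r[a]>=th>r[a+side]: return x0-8+a+side*(r[a]-th)/(r[a]-r[a+side])
    return np.nan
Ls=[(edge(y,-1),y) for y in range(y0,y0+H)];Rs=[(edge(y,1),y) for y in range(y0,y0+H)]
print([(y,round(a,1),round(b,1)) for (a,y),(b,_) in zip(Ls,Rs)])
E
```

```text
15.925 [0.5563 0.0203 0.225 ] xaxis deg 169.72 z [ 0.002  0.    -1.   ] [ 0.7  0.7 -2. ] 0.31526440623668284 49.99845917802304
[ 330  142   70   65 2594]
[(142, nan, nan), (143, nan, nan), (144, np.float64(333.7), np.float64(339.5)), (145, np.float64(331.2), np.float64(339.9)), (146, np.float64(331.2), np.float64(340.3)), (147, np.float64(331.1), np.float64(340.7)), (148, np.float64(331.2), np.float64(341.1)), (149, np.float64(331.1), np.float64(341.5)), (150, np.float64(330.9), np.float64(392.4)), (151, np.float64(330.8), np.float64(395.3)), (152, np.float64(330.7), np.float64(398.3)), (153, np.float64(330.7), np.float64(400.3)), (154, np.float64(330.7), np.float64(402.2)), (155, np.float64(330.8), nan), (156, np.float64(331.2), np.float64(397.1)), (157, np.float64(331.2), np.float64(402.1)), (158, np.float64(331.2), nan), (159, np.float64(331.2), np.float64(402.4)), (160, np.float64(331.2), nan), (161, np.float64(331.1), np.float64(397.6)), (162, np.float64(330.9), np.float64(402.7)), (163, np.float64(330.9), np.float64(397.9)), (164, np.float64(330.7), np.float64(402.5)), (165, np
[... 1055 characters left out ...]
nan), (190, np.float64(367.7), nan), (191, np.float64(368.0), np.float64(400.2)), (192, np.float64(368.4), np.float64(399.5)), (193, np.float64(368.6), np.float64(399.2)), (194, np.float64(369.2), np.float64(399.0)), (195, np.float64(369.8), np.float64(398.8)), (196, np.float64(371.6), np.float64(398.7)), (197, np.float64(373.6), np.float64(398.5)), (198, np.float64(375.8), np.float64(398.7)), (199, np.float64(378.5), np.float64(398.4)), (200, np.float64(380.5), np.float64(397.5)), (201, np.float64(382.4), np.float64(396.9)), (202, np.float64(384.6), np.float64(395.9)), (203, np.float64(386.6), np.float64(394.9)), (204, np.float64(388.7), np.float64(394.5)), (205, nan, nan), (206, nan, nan)]
```

```bash
python3 - <<'E'
from h import *;import pickle
np.set_printoptions(precision=4,suppress=True)
s,d=pickle.load(open("d10.pkl","rb"));im=d["scene"];T=pose(s)
def tl(p):
    v=cv2.fitLine(np.array(p,np.float32),cv2.DIST_HUBER,0,.01,.01).ravel();q=np.array([v[2:]-10*v[:2],v[2:]+10*v[:2]])
    o,dd=ray(im,q);nt=T[:3,:3].T@np.cross(dd[0],dd[1]);return v[0]/v[1],np.degrees(np.arctan(nt[2]/nt[0]))
L=[329.2,329.4,329.7,330.2,330.6,330.9,331.3,331.7,332.1,332.4,332.7,333.2,333.4,333.8,334.6,335.0]
print("L",tl([(x,169+i) for i,x in enumerate(L)]))
print("R",tl([(339.5+.4*i,144+i) for i in range(6)]))
I=np.load("avg10.npy");B=I[:,:,2]-I[:,:,0];S=I.sum(2)
# right edge of handle against the crate / ridge: strongest gradient near predicted line
R=[]
for y in range(150,186):
    x=339.5+.38*(y-144);xs=np.arange(int(x)-4,int(x)+6);gr=np.abs(np.diff(S[y,xs[0]:xs[-1]+2]));k=gr.argmax();
    if 0<k<len(gr)-1:
        a,b,c=gr[k-1:k+2];R.append((xs[0]+k+.5+.5*(a-c)/(a-2*b+c),y))
print(np.array(R)[::3].tolist());print("R2",tl(R))
# expected window centre and its pixel; corners of the underside
th=np.radians(35);a=T[:3,:3]@[np.sin(th),0,-np.cos(th)];f=T[:3,:3]@[np.cos(th),0,np.sin(th)];y=T[:3,1]
G=s["position"]+T[:3,:3]@[0,0,-.005];W=G-.106*a;print("W",W,"focus",W-.09*a,"a",a)
Ci=np.linalg.inv(im["cam_to_world"])
for nm,P in(("b-f-y",W-.028*f-.028*y),("b+f-y",W+.028*f-.028*y),("b-f+y",W-.028*f+.028*y),("t-f-y",W+.03*a-.028*f-.028*y),("htop+f-y",W+.124*a+.014*f-.014*y)):
    c=(Ci@np.r_[P,1])[:3];print(nm,cv2.projectPoints(c,np.zeros(3),np.zeros(3),im["K"],im["dist"])[0].ravel())
g=S/3
dk=((g<75)&(B<25)).astype(np.uint8);dk[:160]=0;dk[240:]=0;dk[:,:320]=0;dk[:,400:]=0
c=big(dk*255);print("head",cv2.boundingRect(c),cv2.approxPolyDP(cv2.convexHull(c),1.5,True).reshape(-1,2).tolist())
E
```

```text
L (np.float32(0.37773255), np.float64(35.80993196279227))
R (np.float32(0.39993843), np.float64(37.91197113418437))
[[346.5417451349655, 151.0], [346.42931937172773, 154.0], [346.41324921135646, 157.0], [346.61672240802676, 160.0], [346.54229607250755, 163.0], [347.6265625, 166.0], [349.80542986425337, 169.0], [350.0247524752475, 172.0], [351.195, 175.0], [352.1985815602837, 178.0], [353.2896551724138, 181.0], [357.57773512476007, 184.0]]
R2 (np.float32(0.2800384), np.float64(27.511819756715163))
W [0.6163 0.0095 0.1433] focus [0.6672 0.0003 0.0696] a [-0.5658  0.1022  0.8182]
b-f-y [349.9341 208.4404]
b+f-y [334.0731 213.3323]
b-f+y [372.3864 199.395 ]
t-f-y [344.3273 193.1977]
htop+f-y [321.0842 149.0791]
head (331, 184, 40, 29) [[366, 187], [370, 199], [340, 212], [334, 211], [331, 199], [336, 191], [355, 184]]
```

The head's outline matches the 35° prediction within about 2 px, so the beam's focus lies on the ticket centre. I'll hold for more than 2 s.

{"method": "send_rows", "body": {
  "steps": [
    {"tx": 0,"ty": 0,"tz": 0,"turn": 0,"grip": 0.2},
    {"tx": 0,"ty": 0,"tz": 0,"turn": 0,"grip": 0.2},
    {"tx": 0,"ty": 0,"tz": 0,"turn": 0,"grip": 0.2},
    {"tx": 0,"ty": 0,"tz": 0,"turn": 0,"grip": 0.2},
    {"tx": 0,"ty": 0,"tz": 0,"turn": 0,"grip": 0.2},
    {"tx": 0,"ty": 0,"tz": 0,"turn": 0,"grip": 0.2},
    {"tx": 0,"ty": 0,"tz": 0,"turn": 0,"grip": 0.2},
    {"tx": 0,"ty": 0,"tz": 0,"turn": 0,"grip": 0.2},
    {"tx": 0,"ty": 0,"tz": 0,"turn": 0,"grip": 0.2},
    {"tx": 0,"ty": 0,"tz": 0,"turn": 0,"grip": 0.2},
    {"tx": 0,"ty": 0,"tz": 0,"turn": 0,"grip": 0.2},
    {"tx": 0,"ty": 0,"tz": 0,"turn": 0,"grip": 0.2}
  ]
}}

```text
time: 17.77
position: [0.5557, 0.0202, 0.224]
tool_rot: [0.281, 3.129, 0.0]
ft_force: [0.2, 0.2, -2.5]
grip_width: 0.318
grip_force: 50.0
```

{"method": "send_rows", "body": {
  "steps": [
    {"tx": 0,"ty": 0,"tz": 0,"turn": 0,"grip": 0.2},
    {"tx": 0,"ty": 0,"tz": 0,"turn": 0,"grip": 0.2},
    {"tx": 0,"ty": 0,"tz": 0,"turn": 0,"grip": 0.2},
    {"tx": 0,"ty": 0,"tz": 0,"turn": 0,"grip": 0.2},
    {"tx": 0,"ty": 0,"tz": 0,"turn": 0,"grip": 0.2},
    {"tx": 0,"ty": 0,"tz": 0,"turn": 0,"grip": 0.2},
    {"tx": 0,"ty": 0,"tz": 0,"turn": 0,"grip": 0.2},
    {"tx": 0,"ty": 0,"tz": 0,"turn": 0,"grip": 0.2},
    {"tx": 0,"ty": 0,"tz": 0,"turn": 0,"grip": 0.2},
    {"tx": 0,"ty": 0,"tz": 0,"turn": 0,"grip": 0.2}
  ]
}}

```text
time: 19.02
position: [0.5557, 0.0202, 0.224]
tool_rot: [0.282, 3.129, 0.0]
ft_force: [-0.3, 0.3, -0.8]
grip_width: 0.32
grip_force: 50.0
```

```bash
python3 - <<'E'
from h import *;import pickle
np.set_printoptions(precision=4,suppress=True)
s,d=pickle.load(open("d0.pkl","rb"));t,c=d["top"],d["scene"]
s3,d3=pickle.load(open("d3.pkl","rb"));w=d3["wrist"];T=pose(s3)
m=mask(w,(20,120,40),(34,255,255),(0,60,140,290));P=[]
for y in range(100,262,20): P.append((np.where(m[y])[0].max(),y))
print("yellow base",P,plane(w,P,0.,T)[:,:2])
# dowel: tan tops; inspect hue of dowel/cone in both
for nm,im,TT,pd in(("top",t,None,(236,277)),("w3",w,T,(468,80))):
    h=cv2.cvtColor(im["pixels"],cv2.COLOR_RGB2HSV);print(nm,"dowel hsv",h[pd[1],pd[0]])
def blob(im,fn,roi):
    x0,y0,x1,y1=roi;h=cv2.cvtColor(im["pixels"],cv2.COLOR_RGB2HSV)[y0:y1,x0:x1].astype(int);m=fn(h[...,0],h[...,1],h[...,2]).astype(np.uint8)*255
    m=cv2.morphologyEx(m,cv2.MORPH_OPEN,np.ones((3,3)));k=big(m);e=cv2.minEnclosingCircle(cv2.convexHull(k));return np.array(e[0])+[x0,y0],e[1],cv2.contourArea(k)
# cone foot and whole turret top
ct=blob(t,lambda h,s,v:(h<25)&(s>110)&(v>40),(215,255,275,310));cw=blob(w,lambda h,s,v:(h<25)&(s>110)&(v>40),(380,40,500,140))
print("cone blob",ct,cw)
tt=blob(t,lambda h,s,v:(v>150)&(s<90),(370,255,435,320));g=cv2.cvtColor(w["pixels"],cv2.COLOR_RGB2HSV)
tw=blob(w,lambda h,s,v:(v>222)&(s>12)&(h>12)&(h<40),(90,0,215,110));print("turret top",tt,tw, "table/turret hsv",g[52,143],g[30,250],cv2.cvtColor(t["pixels"],cv2.COLOR_RGB2HSV)[285,401],cv2.cvtColor(t["pixels"],cv2.COLOR_RGB2HSV)[300,440])
print("turret tri",tri(t,[tt[0]],w,[tw[0]],None,T),plane(t,[tt[0]],.113),plane(w,[tw[0]],.113,T))
print("dowel",tri(t,[(236,277.5)],w,[(468,80)],None,T),plane(t,[(236,277.5)],.125),plane(w,[(468,80)],.125,T))
print("crop px for dowel top", plane(t,[ct[0]],0.0))
E
```

```text
yellow base [(np.int64(66), 100), (np.int64(68), 120), (np.int64(69), 140), (np.int64(72), 160), (np.int64(73), 180), (np.int64(75), 200), (np.int64(77), 220), (np.int64(79), 240), (np.int64(81), 260)] [[ 0.4564 -0.2839]
 [ 0.4785 -0.2861]
 [ 0.5014 -0.2896]
 [ 0.525  -0.2908]
 [ 0.5494 -0.2945]
 [ 0.5746 -0.297 ]
 [ 0.6006 -0.2996]
 [ 0.6275 -0.3023]
 [ 0.6554 -0.3051]]
top dowel hsv [ 20 104 127]
w3 dowel hsv [ 18 112 195]
cone blob (array([243.6739, 279.7609]), 16.013357162475586, 529.5) (array([430.,  91.]), 30.80594253540039, 2263.0)
turret top (array([401.186 , 285.4651]), 16.151844024658203, 727.5) (array([147.7058,  56.338 ]), 31.80988121032715, 1905.0) table/turret hsv [ 21  18 240] [174   6 197] [ 27  28 182] [ 30   6 131]
turret tri [[ 0.4244 -0.1416  0.0932  0.0008]] [[ 0.4241 -0.1384  0.113 ]] [[ 0.4272 -0.1325  0.113 ]]
dowel [[0.4447 0.1328 0.1309 0.0032]] [[0.4437 0.1327 0.125 ]] [[0.4453 0.1359 0.125 ]]
crop px for dowel top [[0.4456 0.1354 0.    ]]
```

Next I'll set the scanner upright in hand by pushing its head flush against the yellow crate's wall, with the tool x axis at 84°.

{"method": "send_rows", "body": {
  "steps": [
    {"tx": 0,"ty": 0,"tz": -0.4,"turn": 0,"grip": 0.2},
    {"tx": 0,"ty": 0,"tz": -0.5,"turn": 0.7,"grip": 0.2},
    {"tx": 0,"ty": 0,"tz": -0.4,"turn": 1,"grip": 0.2},
    {"tx": 0,"ty": 0,"tz": 0,"turn": 1,"grip": 0.2},
    {"tx": 0,"ty": 0,"tz": 0,"turn": 1,"grip": 0.2},
    {"tx": 0,"ty": 0,"tz": 0,"turn": 1,"grip": 0.2},
    {"tx": 0,"ty": 0,"tz": 0,"turn": 1,"grip": 0.2},
    {"tx": 0,"ty": 0,"tz": 0,"turn": 1,"grip": 0.2},
    {"tx": 0,"ty": 0,"tz": 0,"turn": 1,"grip": 0.2},
    {"tx": 0,"ty": 0,"tz": 0,"turn": 1,"grip": 0.2},
    {"tx": 0,"ty": 0,"tz": 0,"turn": 1,"grip": 0.2},
    {"tx": 0,"ty": 0,"tz": 0,"turn": 1,"grip": 0.2}
  ]
}}

```text
time: 20.52
position: [0.5557, 0.0203, 0.302]
tool_rot: [2.337, 2.099, 0.001]
ft_force: [0.5, 0.1, -2.5]
grip_width: 0.318
grip_force: 50.0
```

{"method": "send_rows", "body": {
  "steps": [
    {"tx": -0.4,"ty": -0.06,"tz": 0,"turn": 0,"grip": 0.2},
    {"tx": -0.7,"ty": -0.06,"tz": 0,"turn": 0,"grip": 0.2},
    {"tx": -0.8,"ty": -0.06,"tz": 0,"turn": 0,"grip": 0.2},
    {"tx": -0.8,"ty": -0.06,"tz": 0,"turn": 0,"grip": 0.2},
    {"tx": -0.6,"ty": -0.06,"tz": 0,"turn": 0,"grip": 0.2},
    {"tx": -0.25,"ty": -0.06,"tz": 0.3,"turn": 0,"grip": 0.2},
    {"tx": 0,"ty": 0,"tz": 0.6,"turn": 0,"grip": 0.2},
    {"tx": 0,"ty": 0,"tz": 0.6,"turn": 0,"grip": 0.2},
    {"tx": 0,"ty": 0,"tz": 0.6,"turn": 0,"grip": 0.2},
    {"tx": 0,"ty": 0,"tz": 0.4,"turn": 0,"grip": 0.2},
    {"tx": 0,"ty": 0,"tz": 0,"turn": 0,"grip": 0.2}
  ]
}}

```text
time: 21.9
position: [0.5105, -0.1873, 0.1488]
tool_rot: [-2.327, -2.103, 0.004]
ft_force: [0.2, 0.3, -1.1]
grip_width: 0.318
grip_force: 50.0
```

{"method": "send_rows", "body": {
  "steps": [
    {"tx": 0,"ty": 0,"tz": 0.4,"turn": 0,"grip": 0.2},
    {"tx": 0,"ty": 0,"tz": 0.24,"turn": 0,"grip": 0.2},
    {"tx": -0.1,"ty": 0,"tz": 0,"turn": 0,"grip": 0.2},
    {"tx": -0.1,"ty": 0,"tz": 0,"turn": 0,"grip": 0.2},
    {"tx": -0.15,"ty": 0,"tz": 0,"turn": 0,"grip": 0.2},
    {"tx": -0.15,"ty": 0,"tz": 0,"turn": 0,"grip": 0.2},
    {"tx": -0.15,"ty": 0,"tz": 0,"turn": 0,"grip": 0.2},
    {"tx": -0.15,"ty": 0,"tz": 0,"turn": 0,"grip": 0.2},
    {"tx": -0.15,"ty": 0,"tz": 0,"turn": 0,"grip": 0.2},
    {"tx": -0.15,"ty": 0,"tz": 0,"turn": 0,"grip": 0.2},
    {"tx": -0.1,"ty": 0,"tz": 0,"turn": 0,"grip": 0.2},
    {"tx": 0,"ty": 0,"tz": 0,"turn": 0,"grip": 0.2}
  ],
  "newtons": 12
}}

```text
time: 23.4
position: [0.5045, -0.2623, 0.1133]
tool_rot: [2.333, 2.103, -0.002]
ft_force: [-0.7, -0.0, -2.0]
grip_width: 0.321
grip_force: 12.0
```

```bash
python3 snap.py 11 scene wrist; python3 - <<'E'
from h import *;import pickle
np.set_printoptions(precision=4,suppress=True)
for n in(6,11):
    s,d=pickle.load(open(f"d{n}.pkl","rb"));w=d["wrist"];g=cv2.cvtColor(w["pixels"],cv2.COLOR_RGB2GRAY)
    m=mask(w,(105,110,30),(125,255,255),(240,190,410,330));k=big(m);print(n,"head rows",np.where(g[160:300,340]<110)[0][:3]+160,"handle",cv2.boundingRect(k))
    print([np.where(g[160:300,x]<110)[0][:1]+160 for x in(290,300,310,320,330,340,350,360)])
s,d=pickle.load(open("d11.pkl","rb"));im=d["scene"];T=pose(s);Ci=np.linalg.inv(im["cam_to_world"])
print("tcp px",cv2.projectPoints((Ci@np.r_[s["position"],1])[:3],np.zeros(3),np.zeros(3),im["K"],im["dist"])[0].ravel())
m=mask(im,(105,110,30),(125,255,255),(100,150,260,320));n,l,st,_=cv2.connectedComponentsWithStats(m);i=1+np.argmax(st[1:,4]);print(st[i])
for y in range(st[i][1],st[i][1]+st[i][3],3):
    x=np.where(l[y]==i)[0];print(y,x.min(),x.max(),end="; ")
E
```

```text
23.4 [ 0.5045 -0.2623  0.1133] xaxis deg 84.05 z [-0.001 -0.001 -1.   ] [-0.7 -0.  -2. ] 0.3207655242424023 11.998442516453451
6 head rows [205 206 207] handle (291, 241, 70, 85)
[array([206]), array([206]), array([205]), array([205]), array([205]), array([205]), array([205]), array([205])]
11 head rows [203 204 205] handle (291, 239, 70, 87)
[array([203]), array([203]), array([203]), array([203]), array([203]), array([203]), array([203]), array([203])]
tcp px [205.3386 257.141 ]
[194 246  27  45 569]
246 195 202; 249 195 203; 252 195 204; 255 196 205; 258 196 205; 261 197 205; 264 198 206; 267 199 206; 270 199 217; 273 200 217; 276 200 217; 279 201 218; 282 201 219; 285 201 218; 288 204 213;
```

{"method": "send_rows", "body": {
  "steps": [
    {"tx": 0.2,"ty": 0,"tz": -0.3,"turn": 0,"grip": 0.2},
    {"tx": 0,"ty": 0,"tz": -0.8,"turn": 0,"grip": 0.2},
    {"tx": 0,"ty": 0,"tz": -0.8,"turn": 0,"grip": 0.2},
    {"tx": 0.4,"ty": -0.1,"tz": -0.1,"turn": 0,"grip": 0.2},
    {"tx": 0.7,"ty": -0.1,"tz": 0,"turn": 0,"grip": 0.2},
    {"tx": 0.8,"ty": -0.1,"tz": 0,"turn": 0,"grip": 0.2},
    {"tx": 0.8,"ty": -0.15,"tz": 0,"turn": 0,"grip": 0.2},
    {"tx": 0.8,"ty": -0.15,"tz": 0,"turn": 0,"grip": 0.2},
    {"tx": 0.5,"ty": -0.1,"tz": 0,"turn": 0,"grip": 0.2},
    {"tx": 0.2,"ty": -0.05,"tz": 0,"turn": 0,"grip": 0.2},
    {"tx": 0,"ty": 0,"tz": 0,"turn": 0,"grip": 0.2},
    {"tx": 0,"ty": 0,"tz": 0,"turn": 0,"grip": 0.2}
  ],
  "newtons": 15
}}

```text
time: 25.0
position: [0.4874, 0.0044, 0.2338]
tool_rot: [2.334, 2.101, -0.0]
ft_force: [0.4, -0.5, -2.1]
grip_width: 0.319
grip_force: 15.0
```

```bash
python3 snap.py 12 scene wrist; python3 - <<'E'
from h import *;import pickle
np.set_printoptions(precision=4,suppress=True)
s,d=pickle.load(open("d12.pkl","rb"));w=d["wrist"];T=pose(s);g=cv2.cvtColor(w["pixels"],cv2.COLOR_RGB2GRAY)
print([np.where(g[160:300,x]<110)[0][:1]+160 for x in(290,310,330,350)])
m=mask(w,(105,110,30),(125,255,255),(240,190,410,330));print(cv2.boundingRect(big(m)))
im=d["scene"];m=mask(im,(105,110,30),(125,255,255),(250,80,345,220));n,l,st,_=cv2.connectedComponentsWithStats(m);i=1+np.argmax(st[1:,4]);print(st[i])
P=[]
for y in range(st[i][1],st[i][1]+st[i][3],3):
    x=np.where(l[y]==i)[0];P.append((y,x.min(),x.max()))
print([tuple(map(int,p)) for p in P])
E
```

```text
25.0 [0.4874 0.0044 0.2338] xaxis deg 83.98 z [ 0.    -0.001 -1.   ] [ 0.4 -0.5 -2.1] 0.31904711130955843 14.99367751286627
[array([169]), array([160]), array([160]), array([160])]
(291, 240, 70, 86)
[293 131  19  46 594]
[(131, 299, 300), (134, 293, 303), (137, 293, 303), (140, 293, 303), (143, 293, 303), (146, 293, 303), (149, 293, 303), (152, 294, 303), (155, 295, 311), (158, 295, 311), (161, 295, 311), (164, 295, 311), (167, 295, 311), (170, 295, 311), (173, 295, 311), (176, 299, 305)]
```

The handle hangs straight over the pad's centre. I'll lower it.

{"method": "send_rows", "body": {
  "steps": [
    {"tx": 0,"ty": 0,"tz": 0.4,"turn": 0,"grip": 0.2},
    {"tx": 0,"ty": 0,"tz": 0.5,"turn": 0,"grip": 0.2},
    {"tx": 0,"ty": 0,"tz": 0.5,"turn": 0,"grip": 0.2},
    {"tx": 0,"ty": 0,"tz": 0.3,"turn": 0,"grip": 0.2},
    {"tx": 0,"ty": 0,"tz": 0.15,"turn": 0,"grip": 0.2},
    {"tx": 0,"ty": 0,"tz": 0.08,"turn": 0,"grip": 0.2},
    {"tx": 0,"ty": 0,"tz": 0.04,"turn": 0,"grip": 0.2},
    {"tx": 0,"ty": 0,"tz": 0,"turn": 0,"grip": 0.2}
  ],
  "newtons": 10
}}

```text
time: 26.1
position: [0.4877, 0.0061, 0.1158]
tool_rot: [2.332, 2.104, 0.001]
ft_force: [-0.1, -0.6, -1.9]
grip_width: 0.317
grip_force: 10.0
```

{"method": "send_rows", "body": {
  "steps": [
    {"tx": -0.03,"ty": 0,"tz": 0.02,"turn": 0,"grip": 0.2},
    {"tx": 0,"ty": 0,"tz": 0.02,"turn": 0,"grip": 0.2},
    {"tx": 0,"ty": 0,"tz": 0.02,"turn": 0,"grip": 0.2},
    {"tx": 0,"ty": 0,"tz": 0.01,"turn": 0,"grip": 0.2},
    {"tx": 0,"ty": 0,"tz": 0,"turn": 0,"grip": 0.2}
  ],
  "newtons": 6
}}

```text
time: 26.72
position: [0.4875, 0.0041, 0.1127]
tool_rot: [2.332, 2.104, 0.001]
ft_force: [-2.7, -1.1, 7.6]
grip_width: 0.322
grip_force: 6.0
```

The pad carries the scanner, so I'll release it and retreat.

{"method": "send_rows", "body": {
  "steps": [
    {"tx": 0,"ty": 0,"tz": 0,"turn": 0,"grip": 0.36},
    {"tx": 0,"ty": 0,"tz": 0,"turn": 0,"grip": 0.6},
    {"tx": 0,"ty": 0,"tz": 0,"turn": 0,"grip": 0.8},
    {"tx": 0,"ty": 0,"tz": 0,"turn": 0,"grip": 0.8},
    {"tx": 0,"ty": 0,"tz": -0.4,"turn": 0,"grip": 0.9},
    {"tx": 0,"ty": 0,"tz": -0.6,"turn": 0,"grip": 1},
    {"tx": 0,"ty": 0,"tz": -0.6,"turn": 0,"grip": 1},
    {"tx": 0.5,"ty": -0.2,"tz": -0.2,"turn": 0,"grip": 1},
    {"tx": 0.6,"ty": -0.2,"tz": 0,"turn": 0,"grip": 1},
    {"tx": 0.6,"ty": -0.3,"tz": 0,"turn": 0,"grip": 1},
    {"tx": 0.35,"ty": -0.2,"tz": 0,"turn": 0,"grip": 1},
    {"tx": 0,"ty": 0,"tz": 0,"turn": 0,"grip": 1}
  ]
}}

```text
time: 28.22
position: [0.4453, 0.134, 0.2191]
tool_rot: [-2.328, -2.109, -0.0]
ft_force: [0.4, -1.0, -0.0]
grip_width: 0.999
grip_force: 0.0
```

```bash
python3 snap.py 13 scene wrist top; python3 - <<'E'
from h import *;import pickle
np.set_printoptions(precision=4,suppress=True)
s,d=pickle.load(open("d13.pkl","rb"));w=d["wrist"];t=d["top"];im=d["scene"];T=pose(s)
m=mask(im,(105,110,30),(125,255,255),(270,160,345,250));n,l,st,_=cv2.connectedComponentsWithStats(m);i=1+np.argmax(st[1:,4]);print("handle scene",st[i]) 
for y in range(st[i][1],st[i][1]+st[i][3],5):
    x=np.where(l[y]==i)[0];print((y,int(x.min()),int(x.max())),end="")
m=mask(t,(105,120,40),(125,255,255),(280,215,350,285));r=cv2.minAreaRect(big(m)) if m.any() else None
print("handle top",r, plane(t,[r[0]],.136) if r else "")
h=cv2.cvtColor(w["pixels"],cv2.COLOR_RGB2HSV);
m=mask(w,(8,90,60),(25,255,255),(180,100,460,330));n,l,st,ce=cv2.connectedComponentsWithStats(m)
print([(st[i].tolist(),ce[i].round(1)) for i in range(1,n) if st[i,4]>80])
C=np.linalg.inv(T@w["T_tool_cam"]);
for P in((.4448,.134,.125),(.4448,.134,0)):print(cv2.projectPoints((C@np.r_[P,1])[:3],np.zeros(3),np.zeros(3),w["K"],w["dist"])[0].ravel())
E
```

```text
28.225 [0.4453 0.134  0.2191] xaxis deg 84.35 z [-0.  0. -1.] [ 0.4 -1.  -0. ] 0.9993690100897185 0.0
handle scene [295 186  18  43 633]
(186, 304, 304)(191, 295, 311)(196, 296, 311)(201, 296, 311)(206, 296, 311)(211, 296, 311)(216, 296, 311)(221, 296, 311)(226, 299, 309)handle top ((313.0, 248.5), (17.0, 16.0), 90.0) [[0.487  0.0063 0.136 ]]
[([293, 174, 63, 80, 3195], array([324.1, 207.9]))]
[324.2813 246.2022]
[324.5332 207.3815]
```

The scanner stands upright within about 2 mm of the pad's centre, and the spire lies on the jaw's centre line. I'll grasp the dowel.

{"method": "send_rows", "body": {
  "steps": [
    {"tx": 0,"ty": 0,"tz": 0.5,"turn": 0,"grip": 0.8},
    {"tx": 0,"ty": 0,"tz": 0.6,"turn": 0,"grip": 0.7},
    {"tx": 0,"ty": 0,"tz": 0.6,"turn": 0,"grip": 0.5},
    {"tx": 0,"ty": 0,"tz": 0.3,"turn": 0,"grip": 0.4},
    {"tx": 0,"ty": 0,"tz": 0,"turn": 0,"grip": 0.1},
    {"tx": 0,"ty": 0,"tz": 0,"turn": 0,"grip": 0.1},
    {"tx": 0,"ty": 0,"tz": 0,"turn": 0,"grip": 0.1},
    {"tx": 0,"ty": 0,"tz": 0,"turn": 0,"grip": 0.1},
    {"tx": 0,"ty": 0,"tz": 0,"turn": 0,"grip": 0.1},
    {"tx": 0,"ty": 0,"tz": 0,"turn": 0,"grip": 0.1},
    {"tx": 0,"ty": 0,"tz": 0,"turn": 0,"grip": 0.1},
    {"tx": 0,"ty": 0,"tz": 0,"turn": 0,"grip": 0.1}
  ],
  "newtons": 25
}}

```text
time: 29.88
position: [0.4464, 0.1325, 0.0998]
tool_rot: [2.332, 2.104, 0.002]
ft_force: [-2.4, 0.9, 6.0]
grip_width: 0.222
grip_force: 24.9
```

{"method": "send_rows", "body": {
  "steps": [
    {"tx": 0,"ty": 0,"tz": -0.2,"turn": 0,"grip": 0.1},
    {"tx": 0,"ty": 0,"tz": -0.6,"turn": 0,"grip": 0.1},
    {"tx": 0,"ty": 0,"tz": -0.8,"turn": 0,"grip": 0.1},
    {"tx": 0,"ty": 0,"tz": -0.8,"turn": 0,"grip": 0.1},
    {"tx": -0.3,"ty": 0.1,"tz": -0.3,"turn": 0,"grip": 0.1},
    {"tx": -0.6,"ty": 0.1,"tz": 0,"turn": 0,"grip": 0.1},
    {"tx": -0.8,"ty": 0.1,"tz": 0,"turn": 0,"grip": 0.1},
    {"tx": -0.8,"ty": 0.2,"tz": 0,"turn": 0,"grip": 0.1},
    {"tx": -0.8,"ty": 0.2,"tz": 0,"turn": 0,"grip": 0.1},
    {"tx": -0.8,"ty": 0.2,"tz": 0,"turn": 0,"grip": 0.1},
    {"tx": -0.8,"ty": 0.2,"tz": 0,"turn": 0,"grip": 0.1},
    {"tx": -0.8,"ty": 0.2,"tz": 0,"turn": 0,"grip": 0.1}
  ]
}}

```text
time: 31.38
position: [0.4884, -0.2173, 0.2613]
tool_rot: [-2.332, -2.105, -0.001]
ft_force: [1.5, 0.1, -0.4]
grip_width: 0.219
grip_force: 24.9
```

{"method": "send_rows", "body": {
  "steps": [
    {"tx": -0.8,"ty": 0.1,"tz": 0,"turn": 0,"grip": 0.1},
    {"tx": -0.8,"ty": 0.1,"tz": 0,"turn": 0,"grip": 0.1},
    {"tx": -0.6,"ty": 0.1,"tz": 0,"turn": 0,"grip": 0.1},
    {"tx": -0.3,"ty": 0,"tz": 0,"turn": 0,"grip": 0.1},
    {"tx": 0,"ty": 0,"tz": 0,"turn": 0,"grip": 0.1},
    {"tx": 0,"ty": 0,"tz": 0,"turn": 0,"grip": 0.1}
  ]
}}

```text
time: 32.12
position: [0.4917, -0.365, 0.261]
tool_rot: [-2.329, -2.106, -0.002]
ft_force: [0.4, 0.9, -1.2]
grip_width: 0.224
grip_force: 24.9
```

```bash
python3 snap.py 14 scene wrist; python3 - <<'E'
from h import *;import pickle
np.set_printoptions(precision=4,suppress=True)
s,d=pickle.load(open("d14.pkl","rb"));w=d["wrist"];im=d["scene"];T=pose(s)
m=mask(im,(5,110,40),(19,255,255),(60,100,300,330));n,l,st,ce=cv2.connectedComponentsWithStats(m);
for i in range(1,n):
    if st[i,4]>80:print("scene gold",st[i].tolist(),ce[i].round(1))
C=np.linalg.inv(im["cam_to_world"])
p=s["position"];P=np.array([p-[0,0,.0998],p-[0,0,.02],[.493,-.3685,.005]]);print(cv2.projectPoints((np.c_[P,np.ones(3)]@C.T)[:,:3],np.zeros(3),np.zeros(3),im["K"],im["dist"])[0].reshape(-1,2))
m=mask(w,(20,120,30),(34,255,255));k=big(m);print("wrist yellow",cv2.boundingRect(k))
m=mask(w,(5,110,40),(19,255,255));n,l,st,ce=cv2.connectedComponentsWithStats(m)
print("wrist gold",[(st[i].tolist(),ce[i].round(1)) for i in range(1,n) if st[i,4]>200])
E
```

```text
32.125 [ 0.4917 -0.365   0.261 ] xaxis deg 84.24 z [ 0.     0.002 -1.   ] [ 0.4  0.9 -1.2] 0.22423195388336434 24.934059439692646
scene gold [224, 100, 45, 15, 353] [239.5 104.6]
scene gold [125, 211, 43, 57, 1629] [143.7 243.2]
scene gold [175, 303, 19, 27, 322] [183.1 316.6]Traceback (most recent call last):
  File "<stdin>", line 8, in <module>
cv2.error: OpenCV(4.12.0) /io/opencv/modules/calib3d/src/calibration_base.cpp:1490: error: (-215:Assertion failed) npoints >= 0 && (depth == CV_32F || depth == CV_64F) in function 'projectPoints'
```

{"method": "send_rows", "body": {
  "steps": [
    {"tx": -0.05,"ty": 0,"tz": 0.6,"turn": 0,"grip": 0.1},
    {"tx": 0,"ty": 0,"tz": 0.7,"turn": 0,"grip": 0.1},
    {"tx": 0,"ty": 0,"tz": 0.6,"turn": 0,"grip": 0.1},
    {"tx": 0,"ty": 0,"tz": 0.35,"turn": 0,"grip": 0.1},
    {"tx": 0,"ty": 0,"tz": 0.15,"turn": 0,"grip": 0.1},
    {"tx": 0,"ty": 0,"tz": 0.05,"turn": 0,"grip": 0.1},
    {"tx": 0,"ty": 0,"tz": 0.05,"turn": 0,"grip": 0.1},
    {"tx": 0,"ty": 0,"tz": 0,"turn": 0,"grip": 0.1}
  ]
}}

```text
time: 33.22
position: [0.4911, -0.3701, 0.1118]
tool_rot: [2.332, 2.104, 0.001]
ft_force: [-1.1, -0.3, -0.4]
grip_width: 0.222
grip_force: 24.9
```

{"method": "send_rows", "body": {
  "steps": [
    {"tx": 0,"ty": 0,"tz": 0.05,"turn": 0,"grip": 0.1},
    {"tx": 0,"ty": 0,"tz": 0.02,"turn": 0,"grip": 0.1},
    {"tx": 0,"ty": 0,"tz": 0.02,"turn": 0,"grip": 0.1},
    {"tx": 0,"ty": 0,"tz": 0,"turn": 0,"grip": 0.1}
  ],
  "newtons": 12
}}

```text
time: 33.72
position: [0.4907, -0.3699, 0.1056]
tool_rot: [-2.332, -2.104, -0.0]
ft_force: [0.5, -0.7, -2.0]
grip_width: 0.226
grip_force: 12.0
```

{"method": "send_rows", "body": {
  "steps": [
    {"tx": 0,"ty": 0,"tz": 0.02,"turn": 0,"grip": 0.1},
    {"tx": 0,"ty": 0,"tz": 0.01,"turn": 0,"grip": 0.1},
    {"tx": 0,"ty": 0,"tz": 0,"turn": 0,"grip": 0.1}
  ],
  "newtons": 8
}}

```text
time: 34.1
position: [0.4908, -0.3703, 0.1049]
tool_rot: [2.332, 2.104, 0.0]
ft_force: [-1.8, 0.5, 5.2]
grip_width: 0.229
grip_force: 8.0
```

{"method": "send_rows", "body": {
  "steps": [
    {"tx": 0,"ty": 0,"tz": 0,"turn": 0,"grip": 0.3},
    {"tx": 0,"ty": 0,"tz": 0,"turn": 0,"grip": 0.5},
    {"tx": 0,"ty": 0,"tz": 0,"turn": 0,"grip": 0.5},
    {"tx": 0,"ty": 0,"tz": -0.4,"turn": 0,"grip": 0.5},
    {"tx": 0,"ty": 0,"tz": -0.8,"turn": 0,"grip": 0.8},
    {"tx": 0,"ty": 0,"tz": -0.8,"turn": 0,"grip": 1},
    {"tx": 0.4,"ty": -0.2,"tz": -0.3,"turn": 0,"grip": 1},
    {"tx": 0.8,"ty": -0.3,"tz": 0,"turn": 0,"grip": 1},
    {"tx": 0.8,"ty": -0.3,"tz": 0,"turn": 0,"grip": 1},
    {"tx": 0.8,"ty": -0.3,"tz": 0,"turn": 0,"grip": 1},
    {"tx": 0.6,"ty": -0.3,"tz": 0,"turn": 0,"grip": 1},
    {"tx": 0.3,"ty": -0.1,"tz": 0,"turn": 0,"grip": 1}
  ]
}}

```text
time: 35.6
position: [0.4234, -0.1376, 0.242]
tool_rot: [-2.329, -2.108, -0.002]
ft_force: [0.3, -0.1, -0.1]
grip_width: 0.995
grip_force: 0.0
```

{"method": "send_rows", "body": {
  "steps": [
    {"tx": 0,"ty": 0,"tz": 0,"turn": 0,"grip": 1}
  ]
}}

```text
time: 35.72
position: [0.424, -0.1387, 0.2421]
tool_rot: [2.329, 2.108, 0.001]
ft_force: [-0.0, 0.0, -0.3]
grip_width: 1.001
grip_force: 0.0
```

```bash
python3 snap.py 15 scene wrist top; python3 - <<'E'
from h import *;import pickle
np.set_printoptions(precision=4,suppress=True)
s,d=pickle.load(open("d15.pkl","rb"));w=d["wrist"];im=d["scene"];t=d["top"];T=pose(s)
m=mask(t,(5,110,40),(22,255,255),(455,140,580,300));n,l,st,ce=cv2.connectedComponentsWithStats(m)
print("top gold in yellow",[(st[i].tolist(),ce[i].round(1)) for i in range(1,n) if st[i,4]>60])
m=mask(im,(5,110,40),(19,255,255),(100,230,260,400));n,l,st,ce=cv2.connectedComponentsWithStats(m)
print("scene gold",[(st[i].tolist(),ce[i].round(1)) for i in range(1,n) if st[i,4]>60])
h=cv2.cvtColor(w["pixels"],cv2.COLOR_RGB2HSV);print("centre hsv",h[246,324],h[200,324],h[215,324],h[300,100])
g=((h[...,0]>12)&(h[...,0]<40)&(h[...,1]>12)).astype(np.uint8)*255;k=np.zeros_like(g);k[120:330,190:450]=g[120:330,190:450];k=cv2.morphologyEx(k,cv2.MORPH_OPEN,np.ones((3,3)))
c=big(k);print("turret wrist bbox",cv2.boundingRect(c),cv2.minEnclosingCircle(c))
C=np.linalg.inv(T@w["T_tool_cam"]);P=np.array([(.4243,-.139,.113),(.4243,-.139,0),(.4243-.027,-.139,.113),(.4243+.027,-.139,.113),(.4243,-.139+.027,0),(.4243,-.139-.027,.113)])
print(cv2.projectPoints(np.ascontiguousarray((np.c_[P,np.ones(6)]@C.T)[:,:3]),np.zeros(3),np.zeros(3),w["K"],w["dist"])[0].reshape(-1,2))
for y in range(180,300,12):
    x=np.where(k[y])[0];print(y,(x.min(),x.max()) if len(x) else 0,end="; ")
E
```

```text
35.725 [ 0.424  -0.1387  0.2421] xaxis deg 84.29 z [ 0.001  0.    -1.   ] [-0.   0.  -0.3] 1.000791868064626 0.0
top gold in yellow [([496, 174, 45, 35, 979], array([515.1, 190.1]))]
scene gold [([140, 271, 69, 102, 2898], array([169.7, 326.4]))]
centre hsv [ 18  34 134] [ 21  18 241] [ 21  17 240] [ 0  0 52]
turret wrist bbox (291, 176, 68, 85) ((325.0, 218.0), 42.10710525512695)
[[325.1939 232.356 ]
 [325.0679 202.9967]
 [291.5434 235.5674]
 [359.015  229.128 ]
 [322.5803 178.3803]
 [328.4514 263.8434]]
180 (np.int64(311), np.int64(339)); 192 (np.int64(302), np.int64(345)); 204 (np.int64(298), np.int64(352)); 216 (np.int64(293), np.int64(356)); 228 (np.int64(291), np.int64(358)); 240 (np.int64(295), np.int64(356)); 252 (np.int64(310), np.int64(347)); 264 0; 276 0; 288 0;
```

The spire is down, and the turret sits where I predicted between the jaws. I'll grasp it at about 80 mm height.

{"method": "send_rows", "body": {
  "steps": [
    {"tx": 0.02,"ty": 0,"tz": 0.5,"turn": 0,"grip": 1},
    {"tx": 0,"ty": 0,"tz": 0.7,"turn": 0,"grip": 1},
    {"tx": 0,"ty": 0,"tz": 0.7,"turn": 0,"grip": 1},
    {"tx": 0,"ty": 0,"tz": 0.6,"turn": 0,"grip": 1},
    {"tx": 0,"ty": 0,"tz": 0.28,"turn": 0,"grip": 0.9},
    {"tx": 0,"ty": 0,"tz": 0,"turn": 0,"grip": 0.5},
    {"tx": 0,"ty": 0,"tz": 0,"turn": 0,"grip": 0.5},
    {"tx": 0,"ty": 0,"tz": 0,"turn": 0,"grip": 0.5},
    {"tx": 0,"ty": 0,"tz": 0,"turn": 0,"grip": 0.5},
    {"tx": 0,"ty": 0,"tz": 0,"turn": 0,"grip": 0.5},
    {"tx": 0,"ty": 0,"tz": 0,"turn": 0,"grip": 0.5}
  ],
  "newtons": 20
}}

```text
time: 37.25
position: [0.4248, -0.139, 0.076]
tool_rot: [2.332, 2.104, 0.002]
ft_force: [-1.7, -0.8, 6.1]
grip_width: 0.613
grip_force: 19.9
```

{"method": "send_rows", "body": {
  "steps": [
    {"tx": 0,"ty": 0,"tz": -0.2,"turn": 0,"grip": 0.5},
    {"tx": 0,"ty": 0,"tz": -0.7,"turn": 0,"grip": 0.5},
    {"tx": 0,"ty": 0,"tz": -0.8,"turn": 0,"grip": 0.5},
    {"tx": 0,"ty": 0,"tz": -0.8,"turn": 0,"grip": 0.5},
    {"tx": 0.3,"ty": 0.2,"tz": -0.2,"turn": 0,"grip": 0.5},
    {"tx": 0.6,"ty": 0.2,"tz": 0,"turn": 0,"grip": 0.5},
    {"tx": 0.8,"ty": 0.1,"tz": 0,"turn": 0,"grip": 0.5},
    {"tx": 0.8,"ty": 0,"tz": 0,"turn": 0,"grip": 0.5},
    {"tx": 0.8,"ty": 0,"tz": 0,"turn": 0,"grip": 0.5},
    {"tx": 0.8,"ty": -0.1,"tz": 0,"turn": 0,"grip": 0.5},
    {"tx": 0.8,"ty": -0.1,"tz": 0,"turn": 0,"grip": 0.5},
    {"tx": 0.8,"ty": -0.1,"tz": 0,"turn": 0,"grip": 0.5}
  ]
}}

```text
time: 38.75
position: [0.4698, 0.2028, 0.2355]
tool_rot: [-2.33, -2.105, 0.003]
ft_force: [1.2, 0.2, -2.4]
grip_width: 0.616
grip_force: 19.9
```

{"method": "send_rows", "body": {
  "steps": [
    {"tx": 0.8,"ty": -0.1,"tz": 0,"turn": 0,"grip": 0.5},
    {"tx": 0.8,"ty": -0.2,"tz": 0,"turn": 0,"grip": 0.5},
    {"tx": 0.7,"ty": -0.2,"tz": 0,"turn": 0,"grip": 0.5},
    {"tx": 0.3,"ty": 0,"tz": 0,"turn": 0,"grip": 0.5},
    {"tx": 0,"ty": 0,"tz": 0,"turn": 0,"grip": 0.5},
    {"tx": 0,"ty": 0,"tz": 0,"turn": 0,"grip": 0.5}
  ]
}}

```text
time: 39.5
position: [0.4579, 0.3565, 0.2365]
tool_rot: [2.334, 2.101, -0.003]
ft_force: [0.2, -0.0, -2.1]
grip_width: 0.618
grip_force: 19.9
```

```bash
python3 snap.py 16 scene wrist top; python3 - <<'E'
from h import *;import pickle
np.set_printoptions(precision=4,suppress=True)
s,d=pickle.load(open("d16.pkl","rb"));t=d["top"];im=d["scene"];w=d["wrist"];T=pose(s)
m=mask(t,(5,110,40),(22,255,255),(455,140,580,300));n,l,st,ce=cv2.connectedComponentsWithStats(m)
print("top gold in yellow",[(st[i].tolist(),ce[i].round(1),plane(t,[ce[i]],.03)[0]) for i in range(1,n) if st[i,4]>60])
m=mask(t,(105,120,40),(125,255,255),(280,215,350,285));r=cv2.minAreaRect(big(m)) if m.any() else None;print("scanner",r)
m=mask(w,(100,120,30),(128,255,255));c=big(m);print("blue wrist",cv2.boundingRect(c))
# inner floor of the crate seen from the wrist: rays on z=.055 for extreme columns/rows of blue
P=c.reshape(-1,2);X=plane(w,P,.055,T)[:,:2].astype(np.float32);print(cv2.minAreaRect(X),X.min(0),X.max(0))
E
```

```text
39.5 [0.4579 0.3565 0.2365] xaxis deg 83.98 z [-0.001 -0.002 -1.   ] [ 0.2 -0.  -2.1] 0.6177545853669363 19.949512066086754
top gold in yellow [([496, 174, 45, 35, 983], array([515.1, 190.1]), array([ 0.5994, -0.38  ,  0.03  ])), ([494, 232, 46, 33, 995], array([513.1, 247.1]), array([ 0.4909, -0.3676,  0.03  ]))]
scanner ((313.0, 248.5), (17.0, 16.0), 90.0)
blue wrist (247, 118, 252, 171)
((0.5017505884170532, 0.3560080826282501), (0.15902769565582275, 0.21876606345176697), 86.00586700439453) [0.3888 0.2696] [0.6156 0.4424]
```

The spire stands upright in the yellow crate. The blue crate's centre is confirmed, so I'll lower the turret.

{"method": "send_rows", "body": {
  "steps": [
    {"tx": 0.03,"ty": 0,"tz": 0.5,"turn": 0,"grip": 0.5},
    {"tx": 0,"ty": 0,"tz": 0.7,"turn": 0,"grip": 0.5},
    {"tx": 0,"ty": 0,"tz": 0.6,"turn": 0,"grip": 0.5},
    {"tx": 0,"ty": 0,"tz": 0.4,"turn": 0,"grip": 0.5},
    {"tx": 0,"ty": 0,"tz": 0.2,"turn": 0,"grip": 0.5},
    {"tx": 0,"ty": 0,"tz": 0.08,"turn": 0,"grip": 0.5},
    {"tx": 0,"ty": 0,"tz": 0.04,"turn": 0,"grip": 0.5},
    {"tx": 0,"ty": 0,"tz": 0.02,"turn": 0,"grip": 0.5},
    {"tx": 0,"ty": 0,"tz": 0,"turn": 0,"grip": 0.5}
  ],
  "newtons": 15
}}

```text
time: 40.78
position: [0.4577, 0.3606, 0.0854]
tool_rot: [2.332, 2.105, 0.002]
ft_force: [0.5, 0.5, -1.3]
grip_width: 0.614
grip_force: 15.0
```

{"method": "send_rows", "body": {
  "steps": [
    {"tx": 0,"ty": 0,"tz": 0.03,"turn": 0,"grip": 0.5},
    {"tx": 0,"ty": 0,"tz": 0.02,"turn": 0,"grip": 0.5},
    {"tx": 0,"ty": 0,"tz": 0.02,"turn": 0,"grip": 0.5},
    {"tx": 0,"ty": 0,"tz": 0,"turn": 0,"grip": 0.5}
  ],
  "newtons": 10
}}

```text
time: 41.28
position: [0.4573, 0.3605, 0.081]
tool_rot: [-2.332, -2.105, -0.0]
ft_force: [-1.5, -1.8, 2.8]
grip_width: 0.615
grip_force: 10.0
```

{"method": "send_rows", "body": {
  "steps": [
    {"tx": 0,"ty": 0,"tz": 0,"turn": 0,"grip": 0.66},
    {"tx": 0,"ty": 0,"tz": 0,"turn": 0,"grip": 0.8},
    {"tx": 0,"ty": 0,"tz": 0,"turn": 0,"grip": 1},
    {"tx": 0,"ty": 0,"tz": 0,"turn": 0,"grip": 1},
    {"tx": 0,"ty": 0,"tz": -0.3,"turn": 0,"grip": 1},
    {"tx": 0,"ty": 0,"tz": -0.7,"turn": 0,"grip": 1},
    {"tx": 0,"ty": 0,"tz": -0.8,"turn": 0,"grip": 1},
    {"tx": 0,"ty": 0,"tz": -0.8,"turn": 0,"grip": 1},
    {"tx": 0,"ty": 0,"tz": -0.8,"turn": 0,"grip": 1},
    {"tx": 0,"ty": 0,"tz": 0,"turn": 0,"grip": 1}
  ]
}}

```text
time: 42.52
position: [0.4591, 0.3619, 0.2912]
tool_rot: [2.332, 2.104, 0.017]
ft_force: [0.2, -0.6, 0.3]
grip_width: 1.0
grip_force: 0.0
```

```bash
python3 snap.py 17 scene wrist top; python3 - <<'E'
from h import *;import pickle
np.set_printoptions(precision=4,suppress=True)
s,d=pickle.load(open("d17.pkl","rb"));w=d["wrist"];T=pose(s);h=cv2.cvtColor(w["pixels"],cv2.COLOR_RGB2HSV)
g=((h[...,0]>12)&(h[...,0]<40)&(h[...,1]>12)).astype(np.uint8)*255;k=np.zeros_like(g);k[120:330,230:420]=g[120:330,230:420];k=cv2.morphologyEx(k,cv2.MORPH_OPEN,np.ones((3,3)))
n,l,st,ce=cv2.connectedComponentsWithStats(k);print([st[i].tolist() for i in range(1,n) if st[i,4]>200])
C=np.linalg.inv(T@w["T_tool_cam"]);P=np.array([(.4573-.027,.3605,.118),(.4573+.027,.3605,.118),(.4573,.3605+.027,.005),(.4573,.3605-.027,.118)])
print(cv2.projectPoints(np.ascontiguousarray((np.c_[P,np.ones(4)]@C.T)[:,:3]),np.zeros(3),np.zeros(3),w["K"],w["dist"])[0].reshape(-1,2))
# bystanders: change in the top/scene views since the start, by colour blobs
d0=pickle.load(open("d0.pkl","rb"))[1]
df=cv2.absdiff(d0["scene"]["pixels"],d["scene"]["pixels"]).max(2);m=cv2.morphologyEx((df>50).astype(np.uint8),cv2.MORPH_OPEN,np.ones((3,3)))
n,l,st,ce=cv2.connectedComponentsWithStats(m);print("changed scene",[st[i].tolist() for i in range(1,n) if st[i,4]>40])
E
```

```text
42.525 [0.4591 0.3619 0.2912] xaxis deg 84.12 z [ 0.008  0.007 -1.   ] [ 0.2 -0.6  0.3] 1.0002456389354806 0.0
[[295, 176, 58, 71, 2702], [396, 177, 24, 61, 621]]
[[292.3636 224.3221]
 [351.0888 218.3888]
 [319.4335 175.9581]
 [324.6892 249.1813]]
changed scene [[126, 0, 21, 60, 727], [176, 0, 19, 65, 776], [356, 25, 7, 18, 87], [391, 31, 10, 7, 53], [410, 31, 36, 53, 893], [368, 43, 20, 32, 436], [401, 49, 7, 17, 97], [184, 72, 5, 14, 49], [379, 150, 23, 36, 661], [315, 167, 27, 55, 871], [225, 215, 12, 7, 68], [142, 271, 14, 20, 218], [140, 304, 38, 39, 1078]]
```

```bash
python3 -c "
from bench import ctrl
print(ctrl.close_job())"
```

```text
the job is handed in; nothing more can be done
None
```

I handed the job in at about 42.5 s: I held the scanner on the ticket centre for over 2 s (tilt about 35°, window about 9 cm away) and put it back about 2 mm from its pad's centre. After that the spire went into the yellow crate and the turret into the blue one, both standing upright. To tilt and straighten the scanner I pushed its head lightly against the crate walls (about 2 N measured).

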